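# Fetch the guide bar from behind the foil rolls

## Task

Set up the foil press for its next job: its aluminium guide bar lies in the wooden foil tray behind three upright foil rolls, so first stand all three rolls aside on the green cutting mat. Then fetch the bar and lay it flat on the press bed, on the white strip between the two black thumb knobs, and after that stand each roll back upright in the tray in the place it came from. Do not knock a roll over, and leave the mug, the brown bottle and the wooden plaque on the bed where they are.

Things in the scene. Friction and masses are not known exactly. Their poses are not given: they have to be found in the camera images.
- gold_roll_mid (a point): Roll of gold stamping foil standing on end: a cylinder, 46 mm diameter, 100 mm tall, about 0.18 kg, with a cardboard core ring on top. This point is its centre, 50 mm above its foot; z is up; its yaw means nothing. At the start it stands in one of the tray's three bays (any of them): remember where, it has to come back there.
- red_roll_mid (a point): Roll of dark red stamping foil standing on end: a cylinder, 46 mm diameter, 100 mm tall, about 0.18 kg, with a cardboard core ring on top. This point is its centre, 50 mm above its foot; z is up; its yaw means nothing. At the start it stands in one of the tray's three bays (any of them): remember where, it has to come back there.
- blue_roll_mid (a point): Roll of dark blue stamping foil standing on end: a cylinder, 46 mm diameter, 100 mm tall, about 0.18 kg, with a cardboard core ring on top. This point is its centre, 50 mm above its foot; z is up; its yaw means nothing. At the start it stands in one of the tray's three bays (any of them): remember where, it has to come back there.
- bar_mid (a point): Aluminium guide bar with black ends, 150 mm long (x) by 26 mm (y) by 22 mm high, about 0.22 kg; two black screw heads, 14 mm wide, 6 mm high, on top 60 mm either side of the middle: grip the middle across y. This point is its centre, 11 mm above its underside. It starts in the tray along the tray's y axis, 4 to 14 mm behind the rolls: no room for a finger there until they are away.
- tray: Pale wooden foil tray, fixed: 150 (x) by 240 (y) mm, origin at the centre of its underside. Floor 6 mm thick; rim 6 mm thick, 22 mm high over the bench. Two ribs, 4 mm thick and 10 mm above the floor, at y = +-38 mm from the front (-x) rim to x = -13 part three bays; the rolls stand there at x = -32, y = -77, 0, 77. Behind is an open trough; the bar lies in it at x = +13, 43 mm from the rear rim.
- mat: Green cutting mat with a pale grid, fixed on the bench: 220 mm (x) by 150 mm (y), 3 mm thick, origin at the centre of its underside, z up. The side area for the three rolls; it is empty at the start.
- bed_seat (a point): Centre of the white strip, 150 (x) by 26 (y) mm, printed on the press's flat black bed: the guide bar's place. This point is on the bed's top, 100 mm above the bench; z up. Two black thumb knobs, 16 mm wide and high, stand 97 mm either side along x. The fixed bed is 240 (x) by 200 (y) mm, centred at y = +30 mm. The tall press head is on the +y side: over the bed it begins at y = +205 mm.
- plaque: Small brown wooden plaque with a gold ornament, 90 mm (x) by 36 mm (y) by 8 mm, lying loose on the rear of the press bed, about 95 mm from the white strip's centre towards the press head. Origin at the centre of its underside. Not to be moved.
- dye_bottle: Brown glass bottle with a black cap and a paper label, 48 mm diameter, 95 mm tall, standing on the bench; origin at the centre of its underside. Not to be moved.
- mug: Terracotta coloured mug, 80 mm diameter with a handle on its own +y side, 85 mm tall, standing on the bench; origin at the centre of its underside. Not to be moved.
Not all that is in view belongs to the job. What is meant by the part that bears gold_roll_mid is not turquoise, and is the larger of those in its own colour.

How it is judged:
By the outcome, as a careful person would: the job done as asked, in the order asked, and still so for the second after the job is handed in, with the robot touching nothing.
It also fails if it takes over 141 s, if anything falls off the work surface, if the arm or the gripper's body presses on something with over 40 N, if the wrist force passes 120 N, or if a joint passes its speed limit or range.

## Robot

A 6-joint arm with a two-finger parallel gripper is mounted at the origin on the work surface. World frame = base frame: x ahead of the robot, y to its left, z up, the work surface at z = 0. Lengths are in m, angles in rad, forces in N, time in s.
With the tool pointing down it reaches from about 0.3 to 0.85 m from the base axis. Payload 4.2 kg.
Tool frame: the origin (TCP) lies at the very end of the fingers, on their centre line; the grasp point (between the pads) lies 19 mm behind it; x points along the fingers, z is the direction in which the jaws open and shut, and the axes are right-handed (so a half turn about x gives the same grasp; the last joint's range is limited). The gripper opens to 91 mm and grips with 3 to 60 N. Pads are 32 mm wide; open, the fingers measure 118 mm over their backs; the gripper's body (76 mm by 178 mm) begins 60 mm behind the grasp point.
Start: joints at [1.282, 0.32, 1.565, -0, 1.257, -0.02], TCP at [0.153, 0.554, 0.177] pointing down, gripper open.
Joint ranges: [-3.11, 3.11], [-0.84, 2.01], [0.21, 2.61], [-1.34, 4.49], [0.05, 2.63], [-2.56, 2.56]. Speed limits (rad/s): [2.57, 2.57, 3.14, 3.14, 3.14, 3.14].

## Interface

Orientations are given as a unit quaternion [x, y, z, w].
In Python, from rig import status, get_image, get_calibration, ctrl gives the robot as it stands.
- The arm moves only by the tool move_arm, never from a script. Its argument "deltas" is a list of rows, each a list of 5 numbers: the closure, from 0 (fully open) to 1 (shut), then the shift along the tool's x, y, z in mm, then the turn about the tool's x in rad. In form: [[gripper, x, y, z, roll], ...]. A call has 1 to 8 rows; each row shifts and turns the pose as measured when the row begins, along the tool's axes as they then stand; what a row does not reach is not made up. A row lasts 1/12 s, in which the tool goes at most 41.7 mm and 7.16 degrees, less where a joint would pass 70% of its speed; a pose out of reach is approached as far as the arm can. A call is refused whole if a number of a shift passes 41.7 or a number of a turn 0.125, either way. A call with a gripper value outside its range is refused whole. The fingers move at their own pace and stop on an object; "grip_force" is the grip in N (left out, the last holds). Time passes only in rows, so rows that do not move let the fingers close. It gives the time, the measured TCP pose, the force and the opening at its end, in the units of the state.
- status.sense(): the state, without advancing time (a new reading comes with each control period).
- get_image(name): name is "scene" or "top" or "wrist"; returns (picture, depth): 480x640x3 uint8, red, green, blue; 480x640 float32, m along the optical axis (not along the pixel's ray), 0 where there is no reading.
- get_calibration(name): a dict with "fx", "fy", "cx", "cy" (pixels), "xyz" and "attitude" of the camera in the world; the wrist camera has in their place "tool_from_camera" (4x4, takes a point from camera to tool coordinates, whose origin is the TCP and whose axes are the tool frame's). Camera axes: x right, y down, z forward; pixel columns grow to the right and rows downward; lengths in m; the calibration is good to about 2 mm. A picture is of the moment at which its call begins: read the wrist's pose just before it. get_calibration takes no time and is no camera call.
- ctrl.hand_in(): hands the job in, once; it reports no verdict.
The state is a dict: "t": time; "joint_pos": joint angles; "qd": joint speeds; "effort": joint torques, N m; "position": TCP position; "ee_rot": TCP orientation; "contact_force": force on the tool from outside, world axes, zero at the start; "wrist_torque": the same for the moment, N m; "grip_width": finger opening in m.
Only numpy, scipy, OpenCV 4.12 (cv2) and the standard library are available. Lean on these libraries where they do the work, as an engineer would, in place of code of your own. Each camera call takes 0.05 s, during which the arm holds its last target.

## Working session

There is one attempt and no reset: what is moved stays moved. The work goes in short steps, Python scripts to look and compute and a tool call to move; the robot and the scene stay as the last step left them, time stands still between calls to the robot, and variables do not carry over. Pictures are saved under pics/ and viewed, and the job is handed in when it is done.

Besides the shell and the picture viewer there is one more tool, called after "Request:" by a JSON object that holds its "method" and its "body", one argument or row to a line. move_arm: Moves the arm, as the interface text tells. Its arguments: {"type":"object","properties":{"deltas":{"type":"array"},"grip_force":{"type":"number"}},"required":["deltas"]}

```bash
mkdir -p pics; ls
cat > h.py <<'E'
from rig import status,get_image,get_calibration,ctrl
import numpy as np,cv2
from scipy.spatial.transform import Rotation as R
E
python3 - <<'E'
from h import *
s=status.sense();print(s)
for n in("scene","top"):
    p,d=get_image(n);cv2.imwrite(f"pics/{n}0.png",p[:,:,::-1]);np.save(f"{n}0.npy",d);print(get_calibration(n))
print(get_calibration("wrist"))
E
```

```text
pics
{'t': 0.0, 'joint_pos': array([ 1.28202464e+00,  3.20267165e-01,  1.56565933e+00, -6.30171413e-05,
        1.25734960e+00, -1.99896359e-02]), 'qd': array([ 0.00012905, -0.00065587, -0.00021935,  0.00132431,  0.00057502,
        0.00108581]), 'effort': array([ 4.37198105e-04, -4.12465632e+01, -2.31974745e+01,  7.27726263e-02,
        4.57722740e-02, -1.52077764e-04]), 'position': array([0.1525548 , 0.55382621, 0.17644216]), 'ee_rot': array([-0.42887171,  0.56294868,  0.42813521,  0.56201254]), 'contact_force': array([ 0.27827207, -1.20300107, -0.17617578]), 'wrist_torque': array([ 0.00245575, -0.06416241, -0.02164116]), 'grip_width': 0.09128948765536017}
{'fx': 461.5282623900228, 'fy': 461.5282623900228, 'cx': 318.63614003143687, 'cy': 240.31131801450826, 'xyz': array([1.01556549, 0.61150722, 0.75740249]), 'attitude': array([ 0.27456743,  0.87072678, -0.38840991, -0.1248413 ])}
{'fx': 542.6523230171589, 'fy': 542.6523230171589, 'cx': 322.38492451011217, 'cy': 232.32277353596476, 'xyz': array([0.46294517, 0.02876698, 1.23785355]), 'attitude': array([-0.69880588,  0.71362322, -0.03663706,  0.03271045])}
{'fx': 381.81590763508035, 'fy': 381.81590763508035, 'cx': 318.1318154032847, 'cy': 245.7077715076127, 'tool_from_camera': array([[ 2.90870068e-04, -2.36560071e-01,  9.71616822e-01,
        -2.06818056e-01],
       [-1.27618629e-03, -9.71616159e-01, -2.36559528e-01,
         6.64200256e-02],
       [ 9.99999143e-01, -1.17115598e-03, -5.84508779e-04,
        -5.42442629e-04],
       [ 0.00000000e+00,  0.00000000e+00,  0.00000000e+00,
         1.00000000e+00]])}
```

View pics/scene0.png

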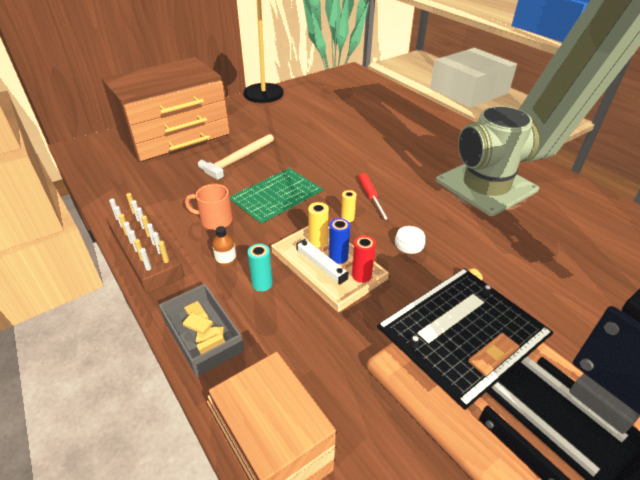

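View pics/top0.png

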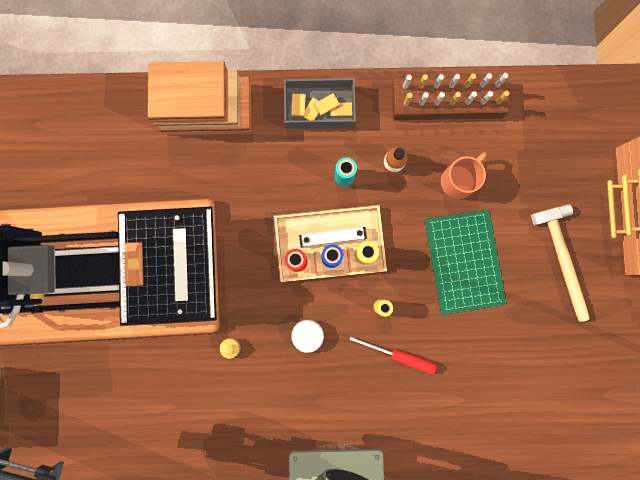

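The rolls in view are the tray's red (296,260), blue (332,256) and gold (368,252), a small gold one at (384,308), and a turquoise one at (345,170). The gold roll I need should be the larger gold one, in the tray. I'll measure them all and check this in an enlarged crop.

```bash
cat >> h.py <<'E'
def cloud(n,d):
    c=get_calibration(n);v,u=np.mgrid[:480,:640]
    P=np.stack([(u-c['cx'])/c['fx']*d,(v-c['cy'])/c['fy']*d,d],-1)
    return P@R.from_quat(c['attitude']).as_matrix().T+c['xyz']
def proj(n,X):
    c=get_calibration(n);p=(np.asarray(X)-c['xyz'])@R.from_quat(c['attitude']).as_matrix()
    return np.stack([p[...,0]/p[...,2]*c['fx']+c['cx'],p[...,1]/p[...,2]*c['fy']+c['cy']],-1)
E
python3 - <<'E'
from h import *
p=cv2.imread("pics/top0.png");d=np.load("top0.npy");P=cloud("top",d)
hsv=cv2.cvtColor(p,cv2.COLOR_BGR2HSV)
def rep(name,m):
    Q=P[m];
    if len(Q)<5: print(name,len(Q));return
    r=cv2.minAreaRect(Q[:,:2].astype(np.float32)*1000)
    print(name,len(Q),'mean',Q.mean(0).round(4),'rect',np.round(r[0],1),np.round(r[1],1),round(r[2],1),'zmed',np.median(Q[:,2]).round(4))
v,u=np.mgrid[:480,:640]
box=lambda a,b,c,e:(u>=a)&(u<=c)&(v>=b)&(v<=e)&(d>0)
z=P[...,2]
for n,c in dict(red=(296,260),blue=(332,256),gold=(368,252),sgold=(384,308),turq=(345,170),bottle=(396,158),white=(307,336)).items():
    b=box(c[0]-18,c[1]-18,c[0]+18,c[1]+18); zt=np.percentile(z[b],98)
    rep(n,b&(z>zt-.006)); print('   ztop',zt)
rep('mug',box(438,150,490,200)&(z>.07))
rep('mat',box(415,200,515,320)&(hsv[...,0]>60)&(hsv[...,0]<95)&(hsv[...,1]>120))
rep('tray rim',box(265,198,395,290)&(z>.018)&(z<.026))
rep('bar',box(298,222,370,250)&(z>.02)&(z<.04)&(hsv[...,1]<40))
rep('strip',box(165,222,195,306)&(hsv[...,1]<60)&(hsv[...,2]>180)&(abs(z-.1)<.01))
rep('knobU',box(170,210,186,224)&(z>.108));rep('knobD',box(170,304,190,320)&(z>.108))
rep('bed',box(118,205,216,328)&(abs(z-.1)<.005))
rep('plaque',box(122,238,146,290)&(abs(z-.108)<.004)&(hsv[...,1]>80))
print(z[340:345,560:565].mean(), z[140,200:260:10])
E
python3 -c "
import cv2
p=cv2.imread('pics/top0.png')[140:330,260:410];cv2.imwrite('pics/crop0.png',cv2.resize(p,None,fx=4,fy=3.1,interpolation=2))"
```

```text
red 341 mean [0.5185 0.0793 0.107 ] rect [518.9  79.2] [43.8 43.8] 61.9 zmed 0.1069
   ztop 0.1095500360050642
blue 334 mean [0.5263 0.0021 0.107 ] rect [526.3   1.2] [43.8 41.9] 88.5 zmed 0.1068
   ztop 0.10981959023865344
gold 338 mean [ 0.5319 -0.0724  0.1068] rect [532.1 -72.1] [44.3 44. ] 87.9 zmed 0.1066
   ztop 0.10963394619191259
sgold 196 mean [ 0.413  -0.1074  0.0754] rect [ 413.1 -107.4] [32.1 33.7] 87.2 zmed 0.0751
   ztop 0.07751093741077458
turq 318 mean [ 0.7122 -0.0319  0.1007] rect [711.9 -32. ] [42.9 43.8] 88.9 zmed 0.1007
   ztop 0.10330328605092065
bottle 92 mean [ 0.7433 -0.1472  0.094 ] rect [ 743.9 -147.3] [21.6 21.7] 47.7 zmed 0.094
   ztop 0.09527442316264503
white 567 mean [0.3532 0.0587 0.031 ] rect [352.8  58.3] [63.7 62.9] 89.1 zmed 0.0308
   ztop 0.034197015583406404
mug 365 mean [ 0.6985 -0.2969  0.0808] rect [ 699.9 -294.7] [81.4 87.6] 85.6 zmed 0.0824
mat 5064 mean [ 0.5109 -0.3026  0.0027] rect [ 511.9 -302.6] [218.6 151.2] 7.6 zmed 0.0027
tray rim 1024 mean [0.5594 0.0033 0.0222] rect [558.2   4.3] [150.3 240.1] 4.6 zmed 0.0222
bar 708 mean [ 0.5725 -0.0018  0.0283] rect [572.7  -1.1] [ 25.4 146.9] 6.2 zmed 0.0282
strip 895 mean [0.5138 0.3203 0.1009] rect [514.7 320.9] [151.5  28.2] 2.1 zmed 0.101
knobU 49 mean [0.61   0.322  0.1162] rect [610.3 322.4] [14.7 14.5] 46.1 zmed 0.1167
knobD 51 mean [0.4169 0.3151 0.1159] rect [416.7 315.6] [13.4 14.6] 83.7 zmed 0.1163
bed 9860 mean [0.5108 0.3447 0.1004] rect [512.6 349.8] [240.3 201.4] 1.9 zmed 0.1005
plaque 706 mean [0.5161 0.415  0.1083] rect [517.5 414.9] [90.8 37.5] 0.9 zmed 0.1084
-0.00028921414415464144 [ 1.10943871e-03 -2.05325134e-03  1.23785355e+00 -1.55583717e-03
 -7.41326532e-04 -3.33359372e-03]
```

View pics/crop0.png

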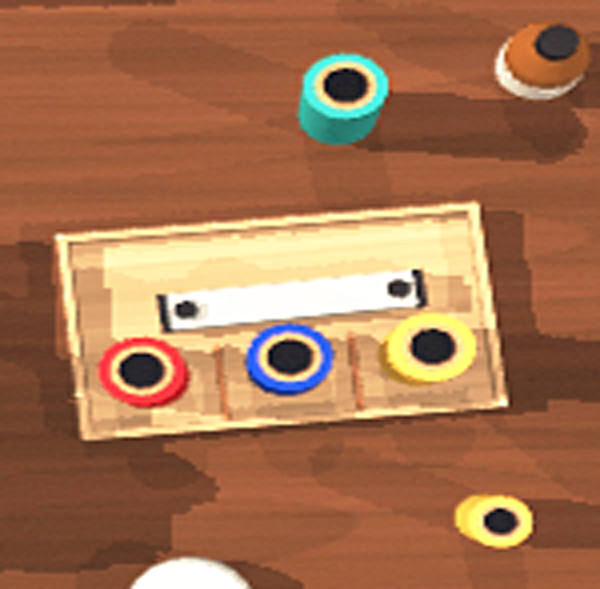

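The crop confirms it. The gold roll in the tray has its top at 0.107 m and is about 44 mm across, while the loose one at (384,308) is only about 33 mm across and 75 mm tall. The roll meant is therefore the one in the tray. Tray, mat and seat measurements also match the stated sizes. Next I'll work out the tool axes.

```bash
cat >> h.py <<'E'
def plan(x,y,z,yaw=None):
    """remaining: tool-axis shift mm, roll rad. yaw: world angle (deg) of jaw axis, mod 180"""
    s=status.sense();M=R.from_quat(s['ee_rot']).as_matrix()
    d=(np.array([x,y,z])-s['position'])*1000
    a=np.degrees(np.arctan2(M[1,2],M[0,2]));r=0
    if yaw is not None:
        e=(yaw-a+90)%180-90; r=-np.radians(e)
    print('t%.2f'%s['t'],'pos',s['position'].round(4),'jawyaw %.2f'%a,'tilt',M[:,0].round(3),'w',round(s['grip_width'],4),'F',s['contact_force'].round(1),'q',s['joint_pos'].round(2))
    print('tool d',(M.T@d).round(1),'roll',round(r,4))
    print('axes y',M[:,1].round(3),'z',M[:,2].round(3))
E
python3 - <<'E'
from h import *
plan(.532,-.0725,.19,5)
E
```

```text
t0.10 pos [0.1526 0.5539 0.1765] jawyaw 74.60 tilt [-0.    -0.001 -1.   ] w 0.0915 F [ 0.5  0.4 -0.2] q [ 1.28  0.32  1.57 -0.    1.26 -0.02]
tool d [ -12.7 -532.1 -503.1] roll 1.2147
axes y [-0.964  0.266 -0.   ] z [ 0.266  0.964 -0.002]
```

Request:
{"method": "move_arm", "body": {
  "deltas": [
    [0,-3,-28,-27,0],
    [0,-3,-28,-27,0],
    [0,-3,-28,-27,0],
    [0,-3,-28,-27,0],
    [0,0,-28,-27,0],
    [0,0,-28,-27,0],
    [0,0,-28,-27,0],
    [0,0,-28,-27,0]
  ],
  "grip_force": 20
}}

```text
t: 0.77
position: [0.3128, 0.2809, 0.1843]
ee_rot: [-0.433, 0.562, 0.432, 0.557]
contact_force: [1.3, 0.0, -0.6]
grip_width: 0.091
```

```bash
python3 -c "
from h import *
plan(.532,-.0725,.19,5)"
```

```text
t0.77 pos [0.3128 0.2809 0.1843] jawyaw 75.40 tilt [-0.004 -0.004 -1.   ] w 0.091 F [ 1.3  0.  -0.6] q [ 0.71  0.07  1.87 -0.    1.21 -0.61]
tool d [  -5.  -301.2 -286.8] roll 1.2287
axes y [-0.968  0.252  0.003] z [ 0.252  0.968 -0.005]
```

Request:
{"method": "move_arm", "body": {
  "deltas": [
    [0,-1,-30,-29,0],
    [0,-1,-30,-29,0],
    [0,-1,-30,-29,0],
    [0,-1,-30,-29,0],
    [0,0,-30,-29,0],
    [0,0,-30,-29,0],
    [0,0,-30,-29,0],
    [0,0,-30,-29,0]
  ]
}}

```text
t: 1.43
position: [0.4816, -0.0067, 0.188]
ee_rot: [-0.433, 0.562, 0.432, 0.557]
contact_force: [0.2, 0.8, 0.0]
grip_width: 0.0911
```

Request:
{"method": "move_arm", "body": {
  "deltas": [
    [0,0,0,0,0.12],
    [0,0,0,0,0.12],
    [0,0,0,0,0.12],
    [0,0,0,0,0.12],
    [0,0,0,0,0.12],
    [0,0,0,0,0.12],
    [0,0,0,0,0.12],
    [0,0,0,0,0.12]
  ]
}}

```text
t: 2.1
position: [0.4838, -0.0174, 0.1837]
ee_rot: [-0.113, 0.703, 0.109, 0.694]
contact_force: [1.8, 0.0, 0.6]
grip_width: 0.0911
```

```bash
python3 -c "
from h import *
plan(.532,-.0725,.19,5)"
```

```text
t2.10 pos [ 0.4838 -0.0174  0.1837] jawyaw 18.04 tilt [-0.011 -0.007 -1.   ] w 0.0911 F [1.8 0.  0.6] q [-0.05  0.18  1.74 -0.01  1.23 -0.37]
tool d [ -6.5 -67.4  28.6] roll 0.2276
axes y [-0.31   0.951 -0.003] z [ 0.951  0.31  -0.013]
```

Request:
{"method": "move_arm", "body": {
  "deltas": [
    [0,-2,-22,9,0.11],
    [0,-2,-22,9,0.11],
    [0,-2,-22,9,0.0],
    [0,0,0,0,0],
    [0,0,0,0,0]
  ]
}}

```text
t: 2.52
position: [0.5226, -0.0776, 0.1875]
ee_rot: [-0.03, 0.712, 0.027, 0.701]
contact_force: [-0.1, -0.9, -0.4]
grip_width: 0.0911
```

```bash
python3 -c "
from h import *
plan(.532,-.0725,.19,5)
p,d=get_image('wrist');cv2.imwrite('pics/w1.png',p[:,:,::-1])
plan(.532,-.0725,.19,5)
p,d=get_image('top');cv2.imwrite('pics/t1.png',p[:,:,::-1])
plan(.532,-.0725,.058,5)"
```

```text
t2.52 pos [ 0.5226 -0.0776  0.1875] jawyaw 4.64 tilt [-0.016 -0.005 -1.   ] w 0.0911 F [-0.1 -0.9 -0.4] q [-0.16  0.25  1.64 -0.01  1.27 -0.24]
tool d [-2.7  4.4  9.8] roll -0.0064
axes y [-0.081  0.997 -0.004] z [ 0.997  0.081 -0.017]
t2.57 pos [ 0.5226 -0.0777  0.1875] jawyaw 4.67 tilt [-0.016 -0.006 -1.   ] w 0.0913 F [-0.6 -0.4 -0.4] q [-0.16  0.25  1.64 -0.01  1.27 -0.24]
tool d [-2.7  4.4  9.7] roll -0.0058
axes y [-0.081  0.997 -0.005] z [ 0.997  0.081 -0.016]
t2.62 pos [ 0.5223 -0.0771  0.1876] jawyaw 4.70 tilt [-0.016 -0.005 -1.   ] w 0.0913 F [-0.  -0.1 -1.1] q [-0.16  0.25  1.64 -0.01  1.27 -0.24]
tool d [129.4   4.3  12.2] roll -0.0052
axes y [-0.082  0.997 -0.004] z [ 0.996  0.082 -0.017]
```

View pics/w1.png

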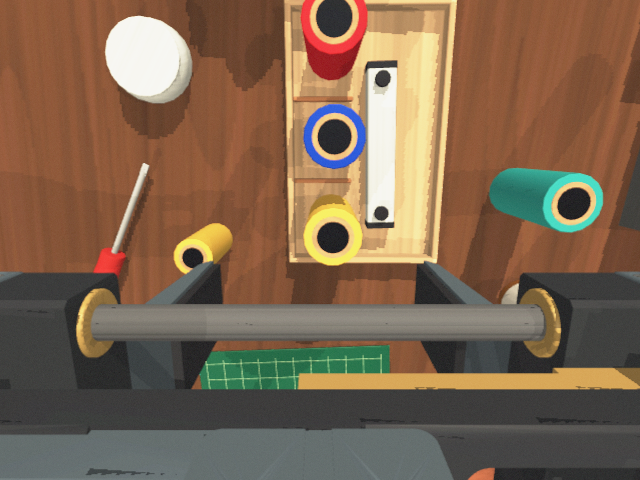

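Request:
{"method": "move_arm", "body": {
  "deltas": [
    [0,5,3,9,0],
    [0,20,1,2,0],
    [0,25,0,1,0],
    [0,25,0,0,0],
    [0,15,0,0,0],
    [0,0,0,0,0]
  ]
}}

```text
t: 3.12
position: [0.5347, -0.0667, 0.0944]
ee_rot: [-0.032, 0.71, 0.03, 0.702]
contact_force: [-0.3, -0.7, -0.1]
grip_width: 0.0913
```

```bash
python3 -c "
from h import *
plan(.532,-.0725,.058,5)"
```

```text
t3.12 pos [ 0.5347 -0.0667  0.0944] jawyaw 5.01 tilt [-0.011 -0.004 -1.   ] w 0.0913 F [-0.3 -0.7 -0.1] q [-0.14  0.34  1.76 -0.01  1.05 -0.23]
tool d [36.4 -5.5 -2.7] roll 0.0002
axes y [-0.087  0.996 -0.003] z [ 0.996  0.087 -0.011]
```

Request:
{"method": "move_arm", "body": {
  "deltas": [
    [0,15,-4,-2,0],
    [0,15,0,0,0],
    [0,5,0,0,0],
    [0,0,0,0,0]
  ]
}}

```text
t: 3.45
position: [0.534, -0.0678, 0.0594]
ee_rot: [-0.033, 0.71, 0.031, 0.703]
contact_force: [-0.2, 0.7, 0.4]
grip_width: 0.091
```

```bash
python3 -c "
from h import *
plan(.532,-.0725,.058,5)"
```

```text
t3.45 pos [ 0.534  -0.0678  0.0594] jawyaw 5.24 tilt [-0.009 -0.003 -1.   ] w 0.091 F [-0.2  0.7  0.4] q [-0.14  0.37  1.81 -0.01  0.97 -0.23]
tool d [ 1.4 -4.5 -2.4] roll 0.0041
axes y [-0.091  0.996 -0.002] z [ 0.996  0.091 -0.01 ]
```

Request:
{"method": "move_arm", "body": {
  "deltas": [
    [0,1,-5,-2,0],
    [0,0,0,0,0],
    [0.3,0,0,0,0],
    [0.3,0,0,0,0]
  ]
}}

```text
t: 3.78
position: [0.5348, -0.0729, 0.0616]
ee_rot: [-0.034, 0.708, 0.031, 0.705]
contact_force: [0.5, 0.5, 0.2]
grip_width: 0.0806
```

```bash
python3 -c "
from h import *
plan(.532,-.0725,.058,5)
p,d=get_image('scene');cv2.imwrite('pics/s2.png',cv2.resize(p[150:350,220:480,::-1],None,fx=3,fy=3))"
```

```text
t3.78 pos [ 0.5348 -0.0729  0.0616] jawyaw 5.31 tilt [-0.004 -0.004 -1.   ] w 0.0806 F [0.5 0.5 0.2] q [-0.15  0.37  1.81 -0.01  0.97 -0.24]
tool d [ 3.6  0.7 -2.7] roll 0.0053
axes y [-0.092  0.996 -0.004] z [ 0.996  0.092 -0.004]
```

View pics/s2.png

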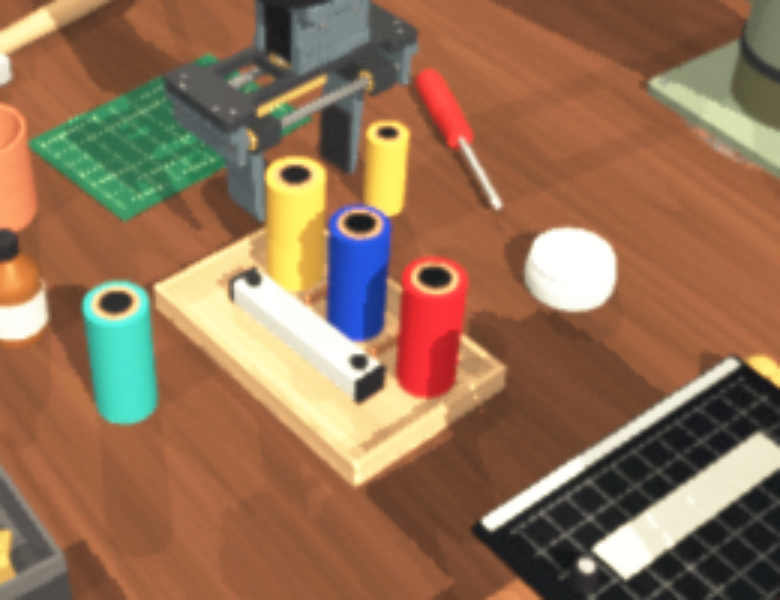

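```bash
python3 -c "
from h import *
s=status.sense();T=s['position']
M=R.from_quat(s['ee_rot']).as_matrix()
for X in ([0,0,0],[0,0,.045],[0,0,-.045],[-.08,0,0]):
    q=proj('scene',T+M@np.array(X)); print(X,q, (q-[220,150])*3, proj('top',T+M@np.array(X)))
print(proj('scene',[.532,-.0725,.106]))
p,d=get_image('top');cv2.imwrite('pics/t2.png',cv2.resize(p[140:340,250:450,::-1],None,fx=3,fy=3))
p,d=get_image('wrist');cv2.imwrite('pics/w2.png',p[:,:,::-1])
"
```

```text
[0, 0, 0] [317.22527761 223.46005091] [291.67583282 220.38015274] [366.04501892 251.43727212]
[0, 0, 0.045] [302.35354333 231.5585398 ] [247.06063    244.67561941] [363.53231639 230.95520136]
[0, 0, -0.045] [331.51455106 215.67874444] [334.54365317 197.03623331] [368.5771226 272.0774896]
[-0.08, 0, 0] [317.28118002 196.09462293] [291.84354007 138.28386879] [369.22273143 248.81567233]
[318.42331688 208.24476129]
```

View pics/t2.png

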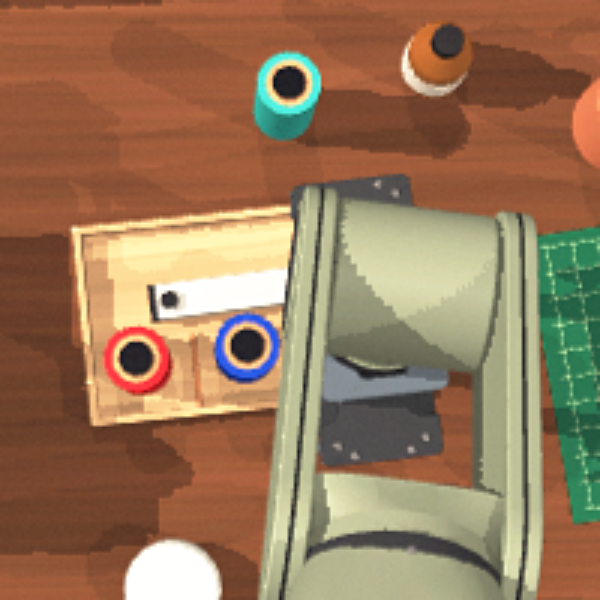

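View pics/w2.png

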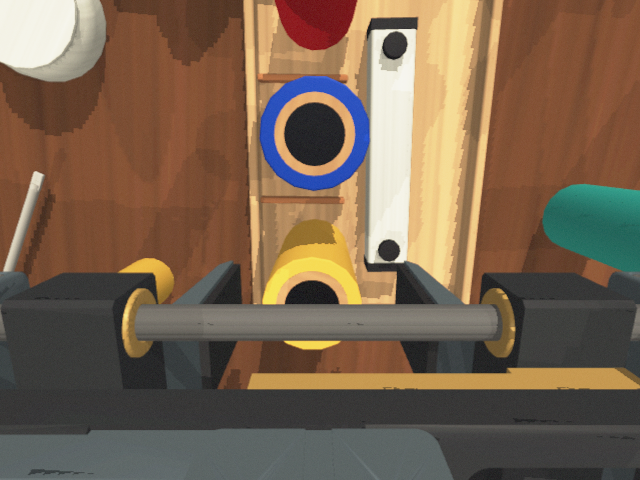

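```bash
python3 -c "
from h import *
p,d=get_image('scene');P=cloud('scene',d)
for (u,v) in [(300,205),(303,212),(305,218),(306,221),(306,224),(303,218),(300,215),(335,200),(334,205),(318,208),(318,215),(311,212),(327,208)]:
    print((u,v),P[v,u].round(3),p[v,u])
cv2.imwrite('pics/s3.png',cv2.resize(p[170:260,280:370,::-1],None,fx=6.6,fy=6.6,interpolation=0))
s=status.sense();T=s['position'];c=get_calibration('wrist')['tool_from_camera']
p,d=get_image('wrist');cw=get_calibration('wrist')
M=R.from_quat(s['ee_rot']).as_matrix()
for (u,v) in [(312,340),(290,300),(315,80),(225,268),(230,262),(415,268),(400,262),(410,290),(220,300)]:
    q=c@np.array([(u-cw['cx'])/cw['fx']*d[v,u],(v-cw['cy'])/cw['fy']*d[v,u],d[v,u],1])
    print((u,v),d[v,u],'tool',q[:3].round(4),'world',(T+M@q[:3]).round(4))
"
```

```text
(300, 205) [ 0.61  -0.028  0.177] [108 118 118]
(303, 212) [ 0.58  -0.063  0.123] [80 88 89]
(305, 218) [ 0.577 -0.06   0.107] [86 95 94]
(306, 221) [ 0.51  -0.159 -0.001] [92 69 56]
(306, 224) [ 0.516 -0.15  -0.001] [100  64  45]
(303, 218) [ 0.578 -0.067  0.103] [86 76 69]
(300, 215) [ 0.58  -0.076  0.106] [88 87 85]
(335, 200) [ 0.496 -0.058  0.123] [103 112 113]
(334, 205) [ 0.496 -0.061  0.107] [72 74 72]
(318, 208) [ 0.532 -0.074  0.106] [40 40 40]
(318, 215) [ 0.544 -0.057  0.101] [255 242 102]
(311, 212) [ 0.554 -0.071  0.106] [255 241 108]
(327, 208) [ 0.514 -0.064  0.104] [255 249 112]
(312, 340) 0.082837954 tool [-0.1312  0.0262 -0.0019] world [ 0.5307 -0.0464  0.1922]
(290, 300) 0.1727551 tool [-0.0447  0.0009 -0.0133] world [ 0.5213 -0.0729  0.106 ]
(315, 80) 0.15018688 tool [-0.0455  0.0935 -0.0017] world [0.5243 0.0203 0.1063]
(225, 268) 0.16504803 tool [-0.0487  0.0173 -0.0408] world [ 0.4924 -0.0591  0.11  ]
(230, 262) 0.2794413 tool [ 0.0619 -0.0119 -0.065 ] world [ 4.705e-01 -9.090e-02 -4.000e-04]
(415, 268) 0.27385372 tool [ 0.0555 -0.0147  0.0689] world [ 0.6041 -0.0812  0.0054]
(400, 262) 0.17305651 tool [-0.0404  0.0175  0.0365] world [ 0.5694 -0.0518  0.1013]
(410, 290) 0.143828 tool [-0.071   0.0154  0.034 ] world [ 0.5672 -0.054   0.132 ]
(220, 300) 0.13376433 tool [-0.0813  0.0156 -0.035 ] world [ 0.4985 -0.0602  0.1426]
```

View pics/s3.png

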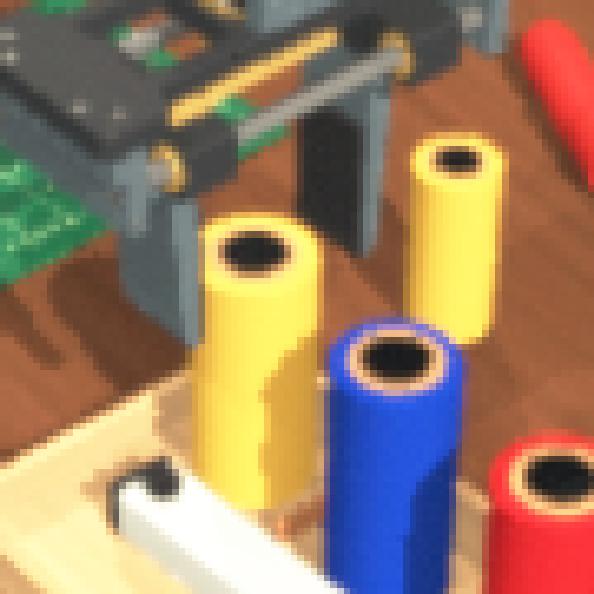

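```bash
python3 -c "
from h import *
p,d=get_image('scene');P=cloud('scene',d)
s=status.sense();T=s['position'];M=R.from_quat(s['ee_rot']).as_matrix()
Q=(P-T)@M  # tool coords
for (u,v) in [(289,187),(285,180),(295,195),(298,200),(304,196),(311,194),(320,190),(310,186),(330,184),(340,180),(345,172),(330,190),(333,195),(336,206),(332,206)]:
    print((u,v),'tool',Q[v,u].round(3),p[v,u])
# finger region histogram
m=(abs(Q[...,2])>.03)&(abs(Q[...,2])<.075)&(abs(Q[...,1])<.03)&(Q[...,0]<.01)&(Q[...,0]>-.13)&(d>0)
print(np.histogram(Q[m][:,0],bins=np.arange(-.13,.011,.01)))
p,d=get_image('wrist');c=get_calibration('wrist');T2=c['tool_from_camera'];v,u=np.mgrid[:480,:640]
X=np.stack([(u-c['cx'])/c['fx']*d,(v-c['cy'])/c['fy']*d,d],-1)@T2[:3,:3].T+T2[:3,3]
m=(abs(X[...,2])>.03)&(abs(X[...,2])<.075)&(abs(X[...,1])<.03)&(X[...,0]<.02)&(d>0)
print(np.histogram(X[m][:,0],bins=np.arange(-.13,.021,.01)))
"
```

```text
(289, 187) tool [-0.154  0.015  0.088] [62 62 61]
(285, 180) tool [-0.16  -0.003  0.084] [92 91 88]
(295, 195) tool [-0.144  0.033  0.087] [ 91 101 102]
(298, 200) tool [-0.129  0.034  0.081] [112 116 113]
(304, 196) tool [-0.13   0.032  0.064] [160 152 142]
(311, 194) tool [-0.131  0.037  0.049] [69 69 70]
(320, 190) tool [ 0.06  -0.161 -0.146] [ 90 127  97]
(310, 186) tool [-0.139  0.023  0.04 ] [243 202 107]
(330, 184) tool [-0.128  0.033 -0.007] [128 125 116]
(340, 180) tool [-0.127  0.035 -0.034] [174 138  83]
(345, 172) tool [-0.139  0.032 -0.051] [67 69 65]
(330, 190) tool [-0.085  0.005 -0.033] [46 45 44]
(333, 195) tool [-0.077  0.016 -0.032] [58 56 55]
(336, 206) tool [ 0.063 -0.081 -0.134] [118  93  80]
(332, 206) tool [-0.046  0.015 -0.031] [51 49 47]
(array([41, 28, 35, 74, 71, 86, 86, 88, 76, 24,  0,  0,  0,  0]), array([-1.30000000e-01, -1.20000000e-01, -1.10000000e-01, -1.00000000e-01,
       -9.00000000e-02, -8.00000000e-02, -7.00000000e-02, -6.00000000e-02,
       -5.00000000e-02, -4.00000000e-02, -3.00000000e-02, -2.00000000e-02,
       -1.00000000e-02, -5.55111512e-17,  1.00000000e-02]))
(array([4456, 1605,  936, 1541, 1107, 1141,  899,  688,  584,  193,    0,
          0,    0,    0,    0]), array([-1.30000000e-01, -1.20000000e-01, -1.10000000e-01, -1.00000000e-01,
       -9.00000000e-02, -8.00000000e-02, -7.00000000e-02, -6.00000000e-02,
       -5.00000000e-02, -4.00000000e-02, -3.00000000e-02, -2.00000000e-02,
       -1.00000000e-02, -5.55111512e-17,  1.00000000e-02,  2.00000000e-02]))
```

Both depth cameras put the finger ends about 38 mm behind the reported TCP. That means the tips are at z≈0.10 now, not 0.06. The body also appears shifted back by the same amount. I'll descend in small steps watching the force, which checks this by touch.

Request:
{"method": "move_arm", "body": {
  "deltas": [
    [0.2,6,0,-1,0],
    [0.2,6,0,-1,0],
    [0.2,6,0,0,0]
  ]
}}

```text
t: 4.38
position: [0.5329, -0.0731, 0.0426]
ee_rot: [-0.034, 0.707, 0.031, 0.705]
contact_force: [-0.8, 0.3, -0.1]
grip_width: 0.0727
```

Request:
{"method": "move_arm", "body": {
  "deltas": [
    [0.2,5,0,0,0],
    [0.2,5,0,0,0]
  ]
}}

```text
t: 4.55
position: [0.5321, -0.073, 0.0307]
ee_rot: [-0.034, 0.708, 0.031, 0.705]
contact_force: [0.1, 0.0, 0.1]
grip_width: 0.0728
```

```bash
python3 -c "
from h import *
plan(.532,-.0725,.019,5)"
```

```text
t4.55 pos [ 0.5321 -0.073   0.0307] jawyaw 5.32 tilt [-0.005 -0.004 -1.   ] w 0.0728 F [0.1 0.  0.1] q [-0.15  0.4   1.85 -0.01  0.89 -0.24]
tool d [11.7  0.6  0. ] roll 0.0056
axes y [-0.093  0.996 -0.004] z [ 0.996  0.093 -0.005]
```

Request:
{"method": "move_arm", "body": {
  "deltas": [
    [0.2,5,0,0,0],
    [0.2,5,0,0,0],
    [0.2,0,0,0,0]
  ]
}}

```text
t: 4.8
position: [0.5306, -0.0729, 0.0176]
ee_rot: [-0.034, 0.709, 0.032, 0.703]
contact_force: [0.4, -0.4, -0.1]
grip_width: 0.0735
```

```bash
python3 -c "
from h import *
plan(.532,-.0725,.019,5)
p,d=get_image('wrist');cv2.imwrite('pics/w4.png',p[:,:,::-1])
p,d=get_image('scene');cv2.imwrite('pics/s4.png',cv2.resize(p[170:260,280:370,::-1],None,fx=6.6,fy=6.6))"
```

```text
t4.80 pos [ 0.5306 -0.0729  0.0176] jawyaw 5.32 tilt [-0.008 -0.003 -1.   ] w 0.0735 F [ 0.4 -0.4 -0.1] q [-0.15  0.42  1.87 -0.01  0.87 -0.24]
tool d [-1.4  0.2  1.4] roll 0.0056
axes y [-0.093  0.996 -0.003] z [ 0.996  0.093 -0.008]
```

View pics/s4.png

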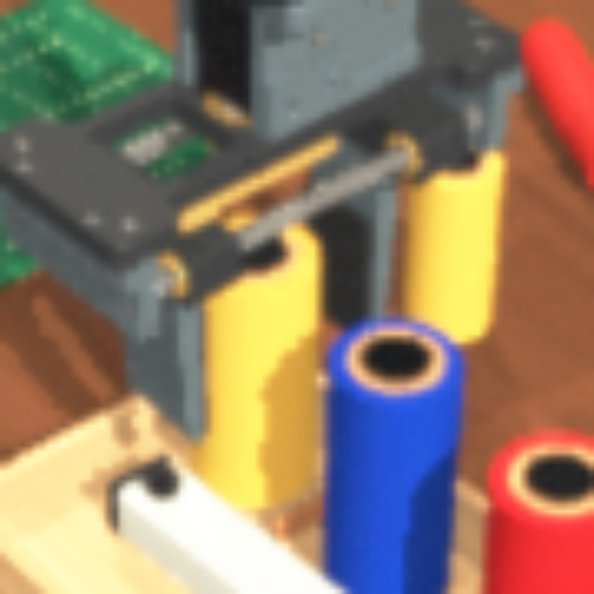

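View pics/w4.png

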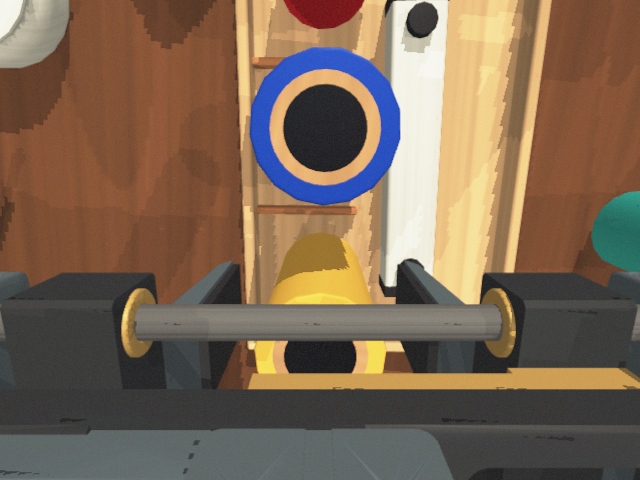

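The TCP reads 0.018 with no contact, though a finger at that height would have met the bar's screw head at 0.034. The fingers therefore do end about 38 mm short of the reported TCP, and I'll use that offset from here on. They straddle the gold roll's upper half, so I'll close.

Request:
{"method": "move_arm", "body": {
  "deltas": [
    [1,0,0,1,0],
    [1,0,0,0,0],
    [1,0,0,0,0],
    [1,0,0,0,0],
    [1,0,0,0,0],
    [1,0,0,0,0]
  ],
  "grip_force": 20
}}

```text
t: 5.4
position: [0.5334, -0.073, 0.0197]
ee_rot: [-0.034, 0.708, 0.031, 0.705]
contact_force: [-0.0, 0.5, -1.2]
grip_width: 0.0457
```

```bash
python3 -c "
from h import *
plan(.532,-.0725,.019,5)
c=R.from_euler('z',7.6,degrees=True).as_matrix()
for o in ((75,-30),(0,35),(-75,-30)): print(o,np.array([511.9,-302.6])+(c@[o[0],o[1],0])[:2])"
```

```text
t5.40 pos [ 0.5334 -0.073   0.0197] jawyaw 5.32 tilt [-0.004 -0.004 -1.   ] w 0.0457 F [-0.   0.5 -1.2] q [-0.15  0.42  1.86 -0.01  0.87 -0.24]
tool d [ 0.7  0.6 -1.3] roll 0.0055
axes y [-0.093  0.996 -0.004] z [ 0.996  0.093 -0.005]
(75, -30) [ 590.20885723 -322.41723694]
(0, 35) [ 507.27102634 -267.90745609]
(-75, -30) [ 441.52652619 -342.25569548]
```

Request:
{"method": "move_arm", "body": {
  "deltas": [
    [1,-15,0,0,0],
    [1,-25,0,0,0],
    [1,-25,0,0,0],
    [1,-15,-10,1,0],
    [1,0,-25,4,0],
    [1,0,-30,4,0],
    [1,0,-30,4,0],
    [1,0,-30,4,0]
  ]
}}

```text
t: 6.07
position: [0.5599, -0.1932, 0.1019]
ee_rot: [-0.036, 0.71, 0.036, 0.703]
contact_force: [-0.3, 0.3, -0.9]
grip_width: 0.0457
```

```bash
python3 -c "
from h import *
plan(.590,-.322,.017,5)"
```

```text
t6.07 pos [ 0.5599 -0.1932  0.1019] jawyaw 5.80 tilt [-0.01  -0.001 -1.   ] w 0.0457 F [-0.3  0.3 -0.9] q [-0.35  0.41  1.63 -0.    1.12 -0.45]
tool d [  84.7 -131.2   17.8] roll 0.014
axes y [-0.101  0.995  0.   ] z [ 0.995  0.101 -0.01 ]
```

Request:
{"method": "move_arm", "body": {
  "deltas": [
    [1,0,-32,4,0],
    [1,0,-32,4,0],
    [1,0,-32,4,0],
    [1,0,-25,2,0],
    [1,0,-4,0,0],
    [1,0,0,0,0]
  ]
}}

```text
t: 6.57
position: [0.5867, -0.328, 0.0989]
ee_rot: [-0.034, 0.71, 0.034, 0.702]
contact_force: [-0.4, 0.1, -2.3]
grip_width: 0.0456
```

```bash
python3 -c "
from h import *
plan(.590,-.322,.017,5)
p,d=get_image('scene');cv2.imwrite('pics/s5.png',p[:,:,::-1])"
```

```text
t6.57 pos [ 0.5867 -0.328   0.0989] jawyaw 5.52 tilt [-0.011 -0.002 -1.   ] w 0.0456 F [-0.4  0.1 -2.3] q [-0.52  0.53  1.43 -0.01  1.19 -0.62]
tool d [81.9  5.7  4.8] roll 0.009
axes y [-0.096  0.995 -0.001] z [ 0.995  0.096 -0.011]
```

View pics/s5.png

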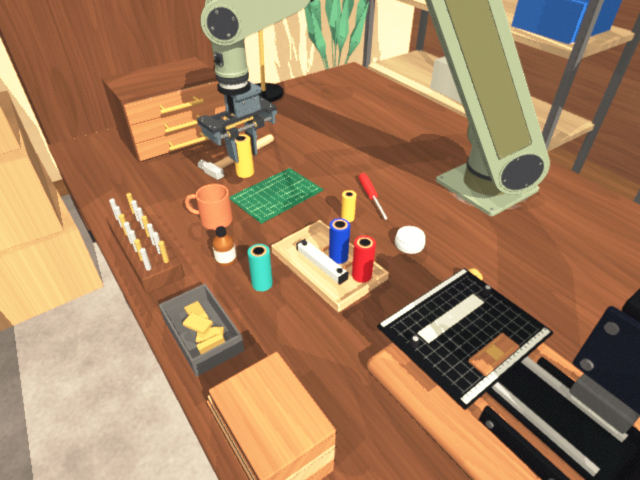

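Request:
{"method": "move_arm", "body": {
  "deltas": [
    [1,10,3,-6,0],
    [1,20,1,-3,0],
    [1,20,0,-1,0],
    [1,12,0,0,0],
    [1,0,0,0,0]
  ]
}}

```text
t: 7.03
position: [0.5745, -0.3176, 0.0359]
ee_rot: [-0.035, 0.71, 0.036, 0.702]
contact_force: [-0.6, 0.1, -2.4]
grip_width: 0.0455
```

```bash
python3 -c "
from h import *
plan(.576,-.323,.0165,5)"
```

```text
t7.03 pos [ 0.5745 -0.3176  0.0359] jawyaw 5.78 tilt [-0.011  0.001 -1.   ] w 0.0455 F [-0.6  0.1 -2.4] q [-0.52  0.56  1.54 -0.01  1.05 -0.62]
tool d [19.3 -5.6  1.1] roll 0.0135
axes y [-0.101  0.995  0.002] z [ 0.995  0.101 -0.011]
```

Request:
{"method": "move_arm", "body": {
  "deltas": [
    [1,7,-4,0,0],
    [1,6,0,0,0],
    [1,3,0,0,0],
    [1,0,0,0,0]
  ]
}}

```text
t: 7.37
position: [0.5755, -0.3187, 0.0203]
ee_rot: [-0.036, 0.71, 0.037, 0.702]
contact_force: [0.1, 0.3, -1.2]
grip_width: 0.0456
```

```bash
python3 -c "
from h import *
plan(.576,-.323,.0165,5)"
```

```text
t7.37 pos [ 0.5755 -0.3187  0.0203] jawyaw 5.97 tilt [-0.011  0.001 -1.   ] w 0.0456 F [ 0.1  0.3 -1.2] q [-0.52  0.58  1.56 -0.    1.02 -0.62]
tool d [ 3.8 -4.3  0.1] roll 0.0169
axes y [-0.104  0.995  0.002] z [ 0.995  0.104 -0.01 ]
```

Request:
{"method": "move_arm", "body": {
  "deltas": [
    [1,2,0,0,0],
    [1,2,0,0,0],
    [1,1,0,0,0],
    [1,0,0,0,0]
  ]
}}

```text
t: 7.7
position: [0.5767, -0.3193, 0.0171]
ee_rot: [-0.037, 0.709, 0.037, 0.703]
contact_force: [0.8, 0.2, -1.7]
grip_width: 0.0456
```

```bash
python3 -c "
from h import *
plan(.576,-.323,.0165,5)"
```

```text
t7.70 pos [ 0.5767 -0.3193  0.0171] jawyaw 5.98 tilt [-0.007 -0.001 -1.   ] w 0.0456 F [ 0.8  0.2 -1.7] q [-0.52  0.58  1.56 -0.    1.01 -0.62]
tool d [ 0.6 -3.6 -1.1] roll 0.017
axes y [-0.104  0.995  0.   ] z [ 0.995  0.104 -0.007]
```

Within 0.6 mm of the expected foot height. I'll nudge down and watch for the force to turn.

Request:
{"method": "move_arm", "body": {
  "deltas": [
    [1,1.5,0,0,0],
    [1,1,0,0,0]
  ]
}}

```text
t: 7.87
position: [0.5771, -0.3195, 0.0168]
ee_rot: [-0.037, 0.708, 0.036, 0.704]
contact_force: [-2.0, 2.1, 4.2]
grip_width: 0.0458
```

```bash
python3 -c "
from h import *
plan(.576,-.323,.0165,5)"
```

```text
t7.87 pos [ 0.5771 -0.3195  0.0168] jawyaw 5.96 tilt [-0.006 -0.001 -1.   ] w 0.0458 F [-2.   2.1  4.2] q [-0.52  0.58  1.56 -0.    1.   -0.62]
tool d [ 0.3 -3.3 -1.4] roll 0.0168
axes y [-0.104  0.995 -0.001] z [ 0.995  0.104 -0.006]
```

Request:
{"method": "move_arm", "body": {
  "deltas": [
    [0.2,0,0,0,0],
    [0.2,0,0,0,0],
    [0.2,0,0,0,0],
    [0.2,-5,0,0,0],
    [0.2,-20,0,0,0],
    [0.2,-30,0,0,0],
    [0.2,-30,0,0,0],
    [0.2,-10,0,0,0]
  ]
}}

```text
t: 8.53
position: [0.5764, -0.3191, 0.1121]
ee_rot: [-0.036, 0.71, 0.037, 0.702]
contact_force: [1.4, -1.0, 0.9]
grip_width: 0.0729
```

```bash
python3 -c "
from h import *
plan(.5263,.0018,.11,5)
p,d=get_image('scene');cv2.imwrite('pics/s6.png',p[100:340,140:460,::-1])"
```

```text
t8.53 pos [ 0.5764 -0.3191  0.1121] jawyaw 5.94 tilt [-0.011  0.001 -1.   ] w 0.0729 F [ 1.4 -1.   0.9] q [-0.52  0.5   1.44 -0.    1.21 -0.62]
tool d [  3.2 324.3 -16.6] roll 0.0165
axes y [-0.104  0.995  0.003] z [ 0.995  0.104 -0.011]
```

View pics/s6.png

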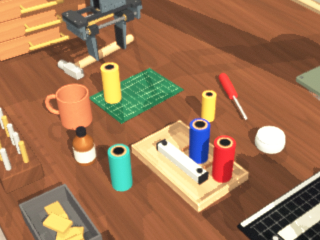

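Request:
{"method": "move_arm", "body": {
  "deltas": [
    [0.2,0,25,-1,0.008],
    [0.2,0,33,-2,0.008],
    [0.2,0,33,-2,0],
    [0.2,0,33,-2,0],
    [0.2,0,33,-2,0],
    [0.2,0,33,-2,0],
    [0.2,0,33,-2,0],
    [0.2,0,33,-2,0]
  ]
}}

```text
t: 9.25
position: [0.5358, -0.0628, 0.1044]
ee_rot: [-0.027, 0.712, 0.026, 0.702]
contact_force: [0.8, -0.8, -0.9]
grip_width: 0.0729
```

```bash
python3 -c "
from h import *
plan(.5263,.0018,.11,5)"
```

```text
t9.25 pos [ 0.5358 -0.0628  0.1044] jawyaw 4.33 tilt [-0.014 -0.002 -1.   ] w 0.0729 F [ 0.8 -0.8 -0.9] q [-0.14  0.33  1.75 -0.    1.08 -0.21]
tool d [-5.6 65.2 -4.7] roll -0.0116
axes y [-0.076  0.997 -0.   ] z [ 0.997  0.076 -0.014]
```

Request:
{"method": "move_arm", "body": {
  "deltas": [
    [0.2,-2,28,-2,-0.008],
    [0.2,-2,25,-2,0],
    [0.2,-2,5,0,0],
    [0.2,0,0,0,0],
    [0.2,0,0,0,0]
  ]
}}

```text
t: 9.67
position: [0.5213, 0.0032, 0.105]
ee_rot: [-0.032, 0.715, 0.033, 0.698]
contact_force: [-0.3, -0.8, -0.3]
grip_width: 0.073
```

```bash
python3 -c "
from h import *
plan(.5263,.0018,.0197,5)"
```

```text
t9.67 pos [0.5213 0.0032 0.105 ] jawyaw 5.26 tilt [-0.024  0.    -1.   ] w 0.073 F [-0.3 -0.8 -0.3] q [-0.02  0.31  1.78 -0.    1.08 -0.11]
tool d [85.1 -2.   6.9] roll 0.0045
axes y [-0.092  0.996  0.002] z [ 0.996  0.092 -0.024]
```

Request:
{"method": "move_arm", "body": {
  "deltas": [
    [0.2,10,-1,5,0],
    [0.2,22,0,2,0],
    [0.2,22,0,0,0],
    [0.2,20,0,0,0],
    [0.2,5,0,0,0],
    [0.2,0,0,0,0]
  ]
}}

```text
t: 10.17
position: [0.5303, -0.0049, 0.0192]
ee_rot: [-0.03, 0.714, 0.029, 0.699]
contact_force: [-0.5, -0.2, 0.3]
grip_width: 0.073
```

```bash
python3 -c "
from h import *
plan(.5263,.0018,.0197,5)
p,d=get_image('wrist');cv2.imwrite('pics/w7.png',p[:,:,::-1])"
```

```text
t10.17 pos [ 0.5303 -0.0049  0.0192] jawyaw 4.80 tilt [-0.021 -0.002 -1.   ] w 0.073 F [-0.5 -0.2  0.3] q [-0.03  0.41  1.87 -0.    0.88 -0.11]
tool d [-0.5  7.  -3.5] roll -0.0035
axes y [-0.084  0.996 -0.   ] z [ 0.996  0.084 -0.021]
```

View pics/w7.png

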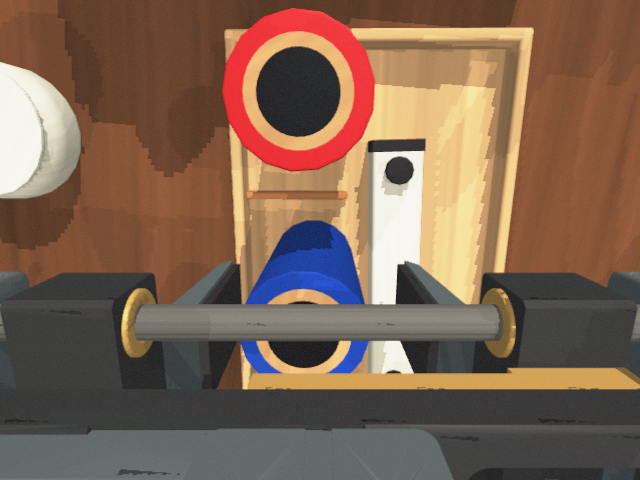

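Request:
{"method": "move_arm", "body": {
  "deltas": [
    [0.2,0,6,-4,0],
    [0.2,0,0,0,0],
    [0.2,0,0,0,0]
  ]
}}

```text
t: 10.47
position: [0.5276, -0.0001, 0.0213]
ee_rot: [-0.029, 0.713, 0.028, 0.7]
contact_force: [0.3, 0.1, 0.3]
grip_width: 0.0731
```

```bash
python3 -c "
from h import *
plan(.5263,.0018,.0197,5)"
```

```text
t10.47 pos [ 5.276e-01 -1.000e-04  2.130e-02] jawyaw 4.68 tilt [-0.017 -0.002 -1.   ] w 0.0731 F [0.3 0.1 0.3] q [-0.02  0.41  1.87 -0.    0.88 -0.1 ]
tool d [ 1.6  2.  -1.1] roll -0.0056
axes y [-0.082  0.997 -0.001] z [ 0.997  0.082 -0.018]
```

Request:
{"method": "move_arm", "body": {
  "deltas": [
    [0.3,1,2,-1,0],
    [1,0,0,0,0],
    [1,0,0,0,0],
    [1,0,0,0,0],
    [1,0,0,0,0],
    [1,0,0,0,0],
    [1,0,0,0,0]
  ]
}}

```text
t: 11.05
position: [0.5278, 0.0024, 0.0231]
ee_rot: [-0.03, 0.711, 0.028, 0.702]
contact_force: [-0.4, -0.4, 0.3]
grip_width: 0.0455
```

```bash
python3 -c "
from h import *
plan(.5263,.0018,.0197,5)
c=R.from_euler('z',7.6,degrees=True).as_matrix()
for o in ((60,-30),(-5,35),(-70,-30)): print(o,np.array([511.9,-302.6])+(c@[o[0],o[1],0])[:2])"
```

```text
t11.05 pos [0.5278 0.0024 0.0231] jawyaw 4.75 tilt [-0.012 -0.003 -1.   ] w 0.0455 F [-0.4 -0.4  0.3] q [-0.02  0.4   1.88 -0.    0.88 -0.1 ]
tool d [ 3.4 -0.4 -1.5] roll -0.0044
axes y [-0.083  0.997 -0.002] z [ 0.996  0.083 -0.012]
(60, -30) [ 575.34062412 -324.40108279]
(-5, 35) [ 502.31494864 -268.56873804]
(-70, -30) [ 446.48260389 -341.59441353]
```

Request:
{"method": "move_arm", "body": {
  "deltas": [
    [1,-15,0,0,0],
    [1,-25,0,0,0],
    [1,-28,0,0,0],
    [1,-25,-10,-3,0],
    [1,-5,-25,-8,0],
    [1,0,-30,-10,0],
    [1,0,-30,-10,0],
    [1,0,-30,-10,0]
  ]
}}

```text
t: 11.72
position: [0.4976, -0.1241, 0.1232]
ee_rot: [-0.033, 0.712, 0.033, 0.7]
contact_force: [-0.2, -0.8, -3.2]
grip_width: 0.0458
```

```bash
python3 -c "
from h import *
plan(.446,-.342,.0201,5)"
```

```text
t11.72 pos [ 0.4976 -0.1241  0.1232] jawyaw 5.30 tilt [-0.017 -0.001 -1.   ] w 0.0458 F [-0.2 -0.8 -3.2] q [-0.26  0.27  1.78 -0.01  1.11 -0.35]
tool d [ 104.1 -212.3  -69.7] roll 0.0053
axes y [-0.092  0.996  0.001] z [ 0.996  0.092 -0.017]
```

Request:
{"method": "move_arm", "body": {
  "deltas": [
    [1,0,-32,-10,0],
    [1,0,-32,-10,0],
    [1,0,-32,-10,0],
    [1,0,-32,-10,0],
    [1,0,-32,-10,0],
    [1,0,-28,-9,0],
    [1,0,-5,-3,0],
    [1,0,0,0,0]
  ]
}}

```text
t: 12.38
position: [0.4468, -0.336, 0.1208]
ee_rot: [-0.03, 0.714, 0.031, 0.699]
contact_force: [-0.5, 0.1, -3.5]
grip_width: 0.0458
```

```bash
python3 -c "
from h import *
plan(.446,-.342,.0201,5)"
```

```text
t12.38 pos [ 0.4468 -0.336   0.1208] jawyaw 4.98 tilt [-0.021 -0.    -1.   ] w 0.0458 F [-0.5  0.1 -3.5] q [-0.66  0.35  1.67 -0.01  1.14 -0.74]
tool d [100.7  -6.    0.8] roll -0.0003
axes y [-0.087  0.996  0.002] z [ 0.996  0.087 -0.021]
```

Request:
{"method": "move_arm", "body": {
  "deltas": [
    [1,10,-4,1,0],
    [1,22,0,1,0],
    [1,22,0,0,0],
    [1,20,0,0,0],
    [1,8,0,0,0],
    [1,3,0,0,0],
    [1,0,0,0,0]
  ]
}}

```text
t: 12.97
position: [0.4492, -0.3339, 0.0292]
ee_rot: [-0.031, 0.714, 0.034, 0.699]
contact_force: [-1.1, 0.3, -2.2]
grip_width: 0.0457
```

```bash
python3 -c "
from h import *
plan(.446,-.342,.0201,5)"
```

```text
t12.97 pos [ 0.4492 -0.3339  0.0292] jawyaw 5.25 tilt [-0.022  0.004 -1.   ] w 0.0457 F [-1.1  0.3 -2.2] q [-0.65  0.44  1.79 -0.01  0.93 -0.74]
tool d [ 9.2 -7.8 -3.7] roll 0.0044
axes y [-0.091  0.996  0.006] z [ 0.996  0.092 -0.021]
```

Request:
{"method": "move_arm", "body": {
  "deltas": [
    [1,4,-2,0,0],
    [1,3,0,0,0],
    [1,1.5,0,0,0],
    [1,1,0,0,0]
  ]
}}

```text
t: 13.3
position: [0.4517, -0.3363, 0.0216]
ee_rot: [-0.033, 0.712, 0.033, 0.7]
contact_force: [0.0, -0.1, -2.3]
grip_width: 0.0454
```

Request:
{"method": "move_arm", "body": {
  "deltas": [
    [1,1.5,0,0,0],
    [1,1,0,0,0]
  ]
}}

```text
t: 13.47
position: [0.4522, -0.3369, 0.0201]
ee_rot: [-0.033, 0.712, 0.033, 0.701]
contact_force: [-2.0, 0.6, 3.7]
grip_width: 0.0456
```

```bash
python3 -c "
from h import *
plan(.446,-.342,.0201,5)"
```

```text
t13.47 pos [ 0.4522 -0.3369  0.0201] jawyaw 5.35 tilt [-0.016 -0.001 -1.   ] w 0.0456 F [-2.   0.6  3.7] q [-0.65  0.45  1.79 -0.01  0.91 -0.74]
tool d [ 0.1 -4.5 -6.7] roll 0.0062
axes y [-0.093  0.996  0.001] z [ 0.996  0.093 -0.016]
```

Request:
{"method": "move_arm", "body": {
  "deltas": [
    [0.2,0,0,0,0],
    [0.2,0,0,0,0],
    [0.2,0,0,0,0],
    [0.2,-5,0,0,0],
    [0.2,-20,0,0,0],
    [0.2,-30,0,0,0],
    [0.2,-30,0,0,0],
    [0.2,-10,0,0,0]
  ]
}}

```text
t: 14.13
position: [0.4529, -0.3366, 0.1188]
ee_rot: [-0.032, 0.713, 0.033, 0.7]
contact_force: [1.1, -0.8, 0.5]
grip_width: 0.0732
```

```bash
python3 -c "
from h import *
plan(.5187,.079,.11,5)
p,d=get_image('scene');cv2.imwrite('pics/s8.png',p[100:340,140:460,::-1])"
```

```text
t14.13 pos [ 0.4529 -0.3366  0.1188] jawyaw 5.31 tilt [-0.018  0.001 -1.   ] w 0.0732 F [ 1.1 -0.8  0.5] q [-0.65  0.35  1.67 -0.01  1.14 -0.74]
tool d [  8.  407.7 104.1] roll 0.0054
axes y [-0.092  0.996  0.003] z [ 0.996  0.093 -0.018]
```

View pics/s8.png

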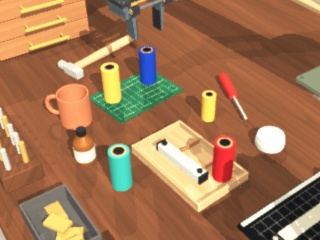

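Gold and blue stand on the mat. Next is red.

Request:
{"method": "move_arm", "body": {
  "deltas": [
    [0.2,0,25,6,0],
    [0.2,0,32,8,0],
    [0.2,0,32,8,0],
    [0.2,0,32,8,0],
    [0.2,0,32,8,0],
    [0.2,0,32,8,0],
    [0.2,0,32,8,0],
    [0.2,0,32,8,0]
  ]
}}

```text
t: 14.85
position: [0.4941, -0.0809, 0.1183]
ee_rot: [-0.031, 0.71, 0.026, 0.703]
contact_force: [1.5, 0.3, 0.9]
grip_width: 0.0731
```

```bash
python3 -c "
from h import *
plan(.5187,.079,.11,5)"
```

```text
t14.85 pos [ 0.4941 -0.0809  0.1183] jawyaw 4.62 tilt [-0.011 -0.006 -1.   ] w 0.0731 F [1.5 0.3 0.9] q [-0.18  0.26  1.81 -0.01  1.08 -0.26]
tool d [  7.  157.5  37.5] roll -0.0067
axes y [-0.081  0.997 -0.006] z [ 0.997  0.08  -0.011]
```

Request:
{"method": "move_arm", "body": {
  "deltas": [
    [0.2,0,32,8,-0.005],
    [0.2,0,32,8,0],
    [0.2,0,32,8,0],
    [0.2,0,32,7,0],
    [0.2,0,16,2,0],
    [0.2,0,3,0,0],
    [0.2,0,0,0,0]
  ]
}}

```text
t: 15.43
position: [0.5131, 0.0818, 0.1146]
ee_rot: [-0.034, 0.711, 0.031, 0.702]
contact_force: [-0.6, -0.5, -0.4]
grip_width: 0.0728
```

```bash
python3 -c "
from h import *
plan(.5187,.079,.0197,5)"
```

```text
t15.43 pos [0.5131 0.0818 0.1146] jawyaw 5.34 tilt [-0.013 -0.005 -1.   ] w 0.0728 F [-0.6 -0.5 -0.4] q [ 0.14  0.29  1.78 -0.    1.09  0.05]
tool d [94.8 -3.   6.6] roll 0.006
axes y [-0.093  0.996 -0.004] z [ 0.996  0.093 -0.013]
```

Request:
{"method": "move_arm", "body": {
  "deltas": [
    [0.2,10,-2,4,0],
    [0.2,22,0,2,0],
    [0.2,22,0,0,0],
    [0.2,22,0,0,0],
    [0.2,10,0,0,0],
    [0.2,2,0,0,0],
    [0.2,0,0,0,0]
  ]
}}

```text
t: 16.02
position: [0.519, 0.0698, 0.02]
ee_rot: [-0.033, 0.711, 0.027, 0.702]
contact_force: [-0.1, -0.3, 0.6]
grip_width: 0.0729
```

```bash
python3 -c "
from h import *
plan(.5187,.079,.0197,5)"
```

```text
t16.02 pos [0.519  0.0698 0.02  ] jawyaw 4.88 tilt [-0.012 -0.008 -1.   ] w 0.0729 F [-0.1 -0.3  0.6] q [ 0.12  0.4   1.89 -0.01  0.87  0.04]
tool d [0.2 9.2 0.5] roll -0.0021
axes y [-0.085  0.996 -0.007] z [ 0.996  0.085 -0.013]
```

Request:
{"method": "move_arm", "body": {
  "deltas": [
    [0.2,0,8,0,0],
    [0.2,0,0,0,0],
    [0.2,0,0,0,0]
  ]
}}

```text
t: 16.27
position: [0.5192, 0.0763, 0.0206]
ee_rot: [-0.032, 0.711, 0.026, 0.702]
contact_force: [0.1, 0.2, -0.1]
grip_width: 0.073
```

```bash
python3 -c "
from h import *
plan(.5187,.079,.0197,5)"
```

```text
t16.27 pos [0.5192 0.0763 0.0206] jawyaw 4.68 tilt [-0.011 -0.008 -1.   ] w 0.073 F [ 0.1  0.2 -0.1] q [ 0.13  0.4   1.88 -0.01  0.87  0.05]
tool d [ 0.9  2.7 -0.3] roll -0.0056
axes y [-0.082  0.997 -0.007] z [ 0.997  0.082 -0.012]
```

Request:
{"method": "move_arm", "body": {
  "deltas": [
    [0.3,1,2,0,0],
    [1,0,0,0,0],
    [1,0,0,0,0],
    [1,0,0,0,0],
    [1,0,0,0,0],
    [1,0,0,0,0],
    [1,0,0,0,0]
  ]
}}

```text
t: 16.85
position: [0.5206, 0.0792, 0.0219]
ee_rot: [-0.032, 0.709, 0.027, 0.704]
contact_force: [0.1, -0.3, -0.1]
grip_width: 0.0459
```

```bash
python3 -c "
from h import *
plan(.5187,.079,.0197,5)"
```

```text
t16.85 pos [0.5206 0.0792 0.0219] jawyaw 4.77 tilt [-0.006 -0.008 -1.   ] w 0.0459 F [ 0.1 -0.3 -0.1] q [ 0.13  0.4   1.88 -0.01  0.87  0.06]
tool d [ 2.2 -0.  -1.9] roll -0.0041
axes y [-0.083  0.997 -0.007] z [ 0.997  0.083 -0.007]
```

Request:
{"method": "move_arm", "body": {
  "deltas": [
    [1,-15,0,0,0],
    [1,-25,0,0,0],
    [1,-28,0,0,0],
    [1,-22,-10,-1,0],
    [1,0,-25,-3,0],
    [1,0,-32,-4,0],
    [1,0,-32,-4,0],
    [1,0,-32,-4,0]
  ]
}}

```text
t: 17.52
position: [0.515, -0.0507, 0.1147]
ee_rot: [-0.035, 0.71, 0.031, 0.703]
contact_force: [0.2, -0.1, -2.0]
grip_width: 0.0458
```

Request:
{"method": "move_arm", "body": {
  "deltas": [
    [1,0,-32,-4,0],
    [1,0,-32,-4,0],
    [1,0,-32,-4,0],
    [1,0,-32,-4,0],
    [1,0,-25,-2,0],
    [1,0,0,0,0]
  ]
}}

```text
t: 18.02
position: [0.5086, -0.2171, 0.1143]
ee_rot: [-0.034, 0.711, 0.029, 0.702]
contact_force: [0.1, 0.5, -2.9]
grip_width: 0.046
```

```bash
python3 -c "
from h import *
plan(.508,-.262,.0189,5)"
```

```text
t18.02 pos [ 0.5086 -0.2171  0.1143] jawyaw 5.13 tilt [-0.012 -0.009 -1.   ] w 0.046 F [ 0.1  0.5 -2.9] q [-0.42  0.34  1.71 -0.01  1.11 -0.5 ]
tool d [ 95.8 -43.9  -3.4] roll 0.0022
axes y [-0.089  0.996 -0.007] z [ 0.996  0.089 -0.013]
```

Request:
{"method": "move_arm", "body": {
  "deltas": [
    [1,0,-30,-3,0],
    [1,5,-12,0,0],
    [1,15,0,0,0],
    [1,22,0,0,0],
    [1,22,0,0,0],
    [1,12,0,0,0],
    [1,3,0,0,0],
    [1,0,0,0,0]
  ]
}}

```text
t: 18.68
position: [0.5072, -0.2608, 0.0299]
ee_rot: [-0.031, 0.712, 0.029, 0.701]
contact_force: [0.5, 0.2, -2.1]
grip_width: 0.0458
```

```bash
python3 -c "
from h import *
plan(.508,-.262,.0189,5)"
```

```text
t18.68 pos [ 0.5072 -0.2608  0.0299] jawyaw 4.83 tilt [-0.014 -0.004 -1.   ] w 0.0458 F [ 0.5  0.2 -2.1] q [-0.49  0.45  1.77 -0.01  0.93 -0.56]
tool d [11.  -1.2  0.8] roll -0.0029
axes y [-0.084  0.996 -0.003] z [ 0.996  0.084 -0.015]
```

Request:
{"method": "move_arm", "body": {
  "deltas": [
    [1,5,0,0,0],
    [1,3,0,0,0],
    [1,2,0,0,0],
    [1,1,0,0,0]
  ]
}}

```text
t: 19.02
position: [0.5087, -0.2604, 0.02]
ee_rot: [-0.032, 0.71, 0.028, 0.702]
contact_force: [-0.5, -0.6, -1.7]
grip_width: 0.0457
```

Request:
{"method": "move_arm", "body": {
  "deltas": [
    [1,1.5,0,0,0],
    [1,1,0,0,0]
  ]
}}

```text
t: 19.18
position: [0.5092, -0.2607, 0.0189]
ee_rot: [-0.032, 0.71, 0.028, 0.703]
contact_force: [-3.6, 0.7, 7.8]
grip_width: 0.0459
```

Request:
{"method": "move_arm", "body": {
  "deltas": [
    [0.2,0,0,0,0],
    [0.2,0,0,0,0],
    [0.2,0,0,0,0],
    [0.2,-5,0,0,0],
    [0.2,-20,0,0,0],
    [0.2,-30,0,0,0],
    [0.2,-30,0,0,0],
    [0.2,-10,0,0,0]
  ]
}}

```text
t: 19.85
position: [0.5096, -0.2598, 0.1171]
ee_rot: [-0.032, 0.711, 0.029, 0.702]
contact_force: [-0.2, -0.1, -0.1]
grip_width: 0.073
```

```bash
python3 -c "
from h import *
plan(.5716,-.001,.11,5.5)
p,d=get_image('scene');cv2.imwrite('pics/s9.png',p[100:340,140:460,::-1])
p,d=get_image('top');cv2.imwrite('pics/t9.png',p[:,:,::-1]);np.save('t9.npy',d)
P=cloud('top',d);hsv=cv2.cvtColor(p,cv2.COLOR_RGB2HSV);v,u=np.mgrid[:480,:640]
m=(u>292)&(u<375)&(v>218)&(v<254)&(P[...,2]>.0235)&(P[...,2]<.04)&(hsv[...,1]<70)
n,l,st,c=cv2.connectedComponentsWithStats(m.astype(np.uint8));k=1+st[1:,4].argmax()
Q=P[l==k];print(len(Q),Q.mean(0),cv2.minAreaRect((Q[:,:2]*1000).astype(np.float32)))
"
```

```text
t19.85 pos [ 0.5096 -0.2598  0.1171] jawyaw 4.88 tilt [-0.012 -0.005 -1.   ] w 0.073 F [-0.2 -0.1 -0.1] q [-0.49  0.36  1.66 -0.01  1.13 -0.57]
tool d [  5.  252.6  83.9] roll -0.0109
axes y [-0.085  0.996 -0.004] z [ 0.996  0.085 -0.012]
741 [ 0.57182321 -0.00141973  0.02864078] ((572.1648559570312, -1.5526580810546875), (26.37845802307129, 147.90008544921875), 6.094813823699951)
```

View pics/t9.png

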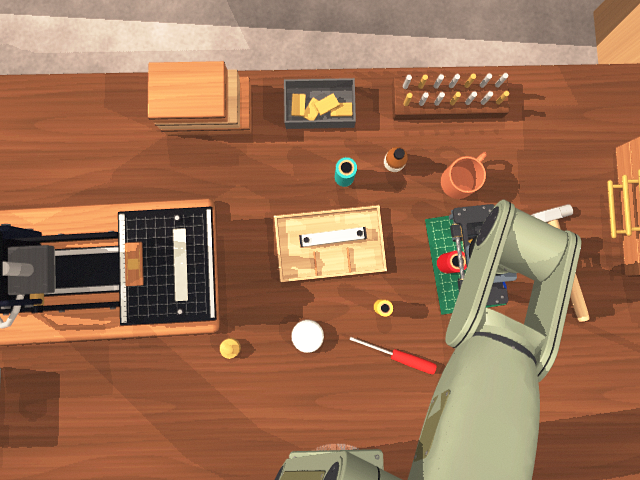

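Request:
{"method": "move_arm", "body": {
  "deltas": [
    [0.4,0,25,8,-0.01],
    [0.4,0,32,11,0],
    [0.4,0,32,11,0],
    [0.4,0,32,11,0],
    [0.4,0,32,11,0],
    [0.4,0,32,11,0],
    [0.4,0,32,11,0],
    [0.4,0,20,6,0]
  ]
}}

```text
t: 20.62
position: [0.5639, -0.0111, 0.1048]
ee_rot: [-0.031, 0.715, 0.029, 0.698]
contact_force: [0.3, -0.8, 0.6]
grip_width: 0.055
```

Request:
{"method": "move_arm", "body": {
  "deltas": [
    [0.4,0,3,0,0],
    [0.4,0,0,0,0]
  ]
}}

```text
t: 20.78
position: [0.5626, -0.0035, 0.1019]
ee_rot: [-0.033, 0.716, 0.031, 0.696]
contact_force: [-0.9, 0.4, 0.0]
grip_width: 0.0545
```

```bash
python3 -c "
from h import *
plan(.572,-.0015,.02,6)"
```

```text
t20.78 pos [ 0.5626 -0.0035  0.1019] jawyaw 5.21 tilt [-0.028 -0.004 -1.   ] w 0.0545 F [-0.9  0.4  0. ] q [-0.02  0.37  1.68 -0.    1.11 -0.11]
tool d [81.6  1.3 11.8] roll -0.0138
axes y [-0.091  0.996 -0.001] z [ 0.995  0.091 -0.028]
```

Request:
{"method": "move_arm", "body": {
  "deltas": [
    [0.4,10,0,6,-0.012],
    [0.4,20,0,4,0],
    [0.4,20,0,1,0],
    [0.4,20,0,0,0],
    [0.4,10,0,0,0],
    [0.4,0,0,0,0],
    [0.4,0,0,0,0]
  ]
}}

```text
t: 21.37
position: [0.5701, -0.0119, 0.0124]
ee_rot: [-0.037, 0.718, 0.033, 0.694]
contact_force: [-0.8, -0.7, 0.1]
grip_width: 0.0548
```

```bash
python3 -c "
from h import *
plan(.5715,-.0015,-.026,6)
p,d=get_image('wrist');cv2.imwrite('pics/w10.png',p[:,:,::-1])"
```

```text
t21.37 pos [ 0.5701 -0.0119  0.0124] jawyaw 5.69 tilt [-0.033 -0.007 -0.999] w 0.0548 F [-0.8 -0.7  0.1] q [-0.04  0.48  1.77 -0.01  0.93 -0.13]
tool d [38.3 10.3  3.7] roll -0.0055
axes y [-0.099  0.995 -0.003] z [ 0.995  0.099 -0.033]
```

View pics/w10.png

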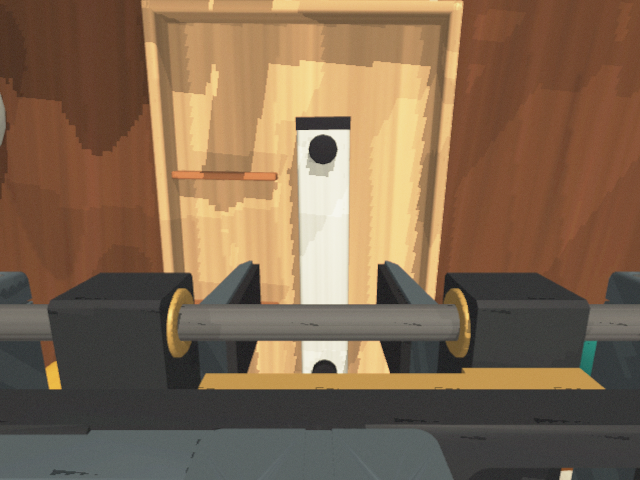

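Request:
{"method": "move_arm", "body": {
  "deltas": [
    [0.4,0,9,1,-0.005],
    [0.4,4,1,0,0],
    [0.4,5,0,0,0],
    [0.4,5,0,0,0],
    [0.4,5,0,0,0],
    [0.4,3,0,0,0],
    [0.4,0,0,0,0]
  ]
}}

```text
t: 22.0
position: [0.5719, -0.002, -0.0086]
ee_rot: [-0.039, 0.715, 0.035, 0.697]
contact_force: [-0.3, -0.2, 0.2]
grip_width: 0.0546
```

```bash
python3 -c "
from h import *
plan(.5715,-.0015,-.026,6)"
```

```text
t22.00 pos [ 0.5719 -0.002  -0.0086] jawyaw 5.97 tilt [-0.026 -0.007 -1.   ] w 0.0546 F [-0.3 -0.2  0.2] q [-0.02  0.5   1.79 -0.01  0.87 -0.12]
tool d [17.4  0.6  0.1] roll -0.0006
axes y [-0.104  0.995 -0.004] z [ 0.994  0.104 -0.026]
```

Request:
{"method": "move_arm", "body": {
  "deltas": [
    [0.4,4,0,-1,0],
    [0.4,4,0,0,0],
    [0.4,4,0,0,0],
    [0.4,2,0,0,0],
    [0.4,0,0,0,0]
  ]
}}

```text
t: 22.42
position: [0.5704, -0.0022, -0.0242]
ee_rot: [-0.039, 0.715, 0.035, 0.697]
contact_force: [0.1, -0.3, -0.1]
grip_width: 0.0547
```

```bash
python3 -c "
from h import *
plan(.5715,-.0015,-.026,6)
s=status.sense();T=s['position'];M=R.from_quat(s['ee_rot']).as_matrix()
p,d=get_image('scene');P=cloud('scene',d);Q=(P-T)@M
cv2.imwrite('pics/s11.png',cv2.resize(p[190:320,240:400,::-1],None,fx=4.5,fy=4.5))
m=(abs(Q[...,2])>.026)&(abs(Q[...,2])<.05)&(abs(Q[...,1])<.022)&(Q[...,0]<.012)&(Q[...,0]>-.13)&(d>0)
print(np.histogram(Q[m][:,0],bins=np.arange(-.13,.02,.005)))"
```

```text
t22.42 pos [ 0.5704 -0.0022 -0.0242] jawyaw 5.97 tilt [-0.026 -0.007 -1.   ] w 0.0547 F [ 0.1 -0.3 -0.1] q [-0.02  0.52  1.81 -0.01  0.84 -0.12]
tool d [1.8 0.6 1.2] roll -0.0004
axes y [-0.104  0.995 -0.004] z [ 0.994  0.104 -0.027]
(array([ 2,  6,  6,  5,  6, 15, 18, 38, 25, 28, 31, 30, 32, 37, 29, 32, 38,
       28, 18, 89, 84,  0,  0,  0,  0,  0,  0,  0,  0]), array([-1.30000000e-01, -1.25000000e-01, -1.20000000e-01, -1.15000000e-01,
       -1.10000000e-01, -1.05000000e-01, -1.00000000e-01, -9.50000000e-02,
       -9.00000000e-02, -8.50000000e-02, -8.00000000e-02, -7.50000000e-02,
       -7.00000000e-02, -6.50000000e-02, -6.00000000e-02, -5.50000000e-02,
       -5.00000000e-02, -4.50000000e-02, -4.00000000e-02, -3.50000000e-02,
       -3.00000000e-02, -2.50000000e-02, -2.00000000e-02, -1.50000000e-02,
       -1.00000000e-02, -5.00000000e-03,  1.11022302e-16,  5.00000000e-03,
        1.00000000e-02,  1.50000000e-02]))
```

View pics/s11.png

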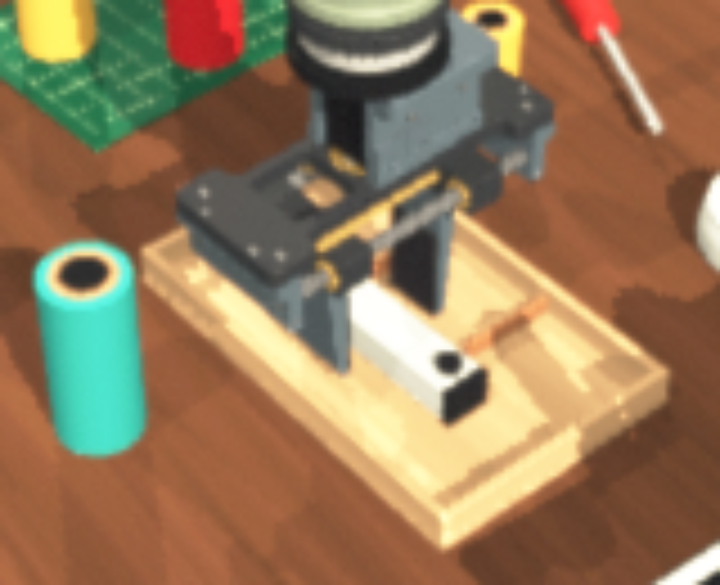

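Request:
{"method": "move_arm", "body": {
  "deltas": [
    [1,1,0,1,0],
    [1,0,0,0,0],
    [1,0,0,0,0],
    [1,0,0,0,0],
    [1,0,0,0,0],
    [1,0,0,0,0]
  ],
  "grip_force": 30
}}

```text
t: 22.97
position: [0.5721, -0.0022, -0.0247]
ee_rot: [-0.039, 0.715, 0.035, 0.697]
contact_force: [0.5, -1.0, -0.8]
grip_width: 0.0259
```

```bash
python3 -c "
from h import *
plan(.5715,-.0015,-.026,6)"
```

```text
t22.97 pos [ 0.5721 -0.0022 -0.0247] jawyaw 5.97 tilt [-0.025 -0.007 -1.   ] w 0.0259 F [ 0.5 -1.  -0.8] q [-0.02  0.52  1.81 -0.01  0.84 -0.12]
tool d [ 1.3  0.7 -0.5] roll -0.0005
axes y [-0.104  0.995 -0.004] z [ 0.994  0.104 -0.025]
```

Request:
{"method": "move_arm", "body": {
  "deltas": [
    [1,-10,0,0,0],
    [1,-25,0,0,0],
    [1,-32,0,0,0],
    [1,-32,0,0,0],
    [1,-32,0,0,0],
    [1,-15,0,0,0],
    [1,0,0,0,0]
  ]
}}

```text
t: 23.55
position: [0.573, -0.001, 0.1282]
ee_rot: [-0.039, 0.718, 0.035, 0.694]
contact_force: [0.8, 0.4, -1.1]
grip_width: 0.0257
```

```bash
python3 -c "
from h import *
plan(.5137,.3195,.13,92)
p,d=get_image('scene');cv2.imwrite('pics/s12.png',p[100:340,140:460,::-1])"
```

```text
t23.55 pos [ 0.573  -0.001   0.1282] jawyaw 5.97 tilt [-0.033 -0.007 -0.999] w 0.0257 F [ 0.8  0.4 -1.1] q [-0.02  0.37  1.62 -0.01  1.19 -0.12]
tool d [ -2.  324.9 -25.6] roll -1.5015
axes y [-0.104  0.995 -0.003] z [ 0.994  0.104 -0.033]
```

View pics/s12.png

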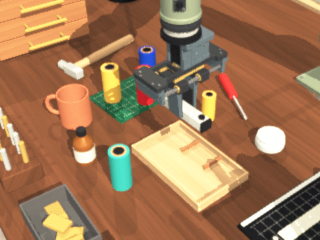

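Request:
{"method": "move_arm", "body": {
  "deltas": [
    [1,0,22,-2,0],
    [1,0,32,-3,0],
    [1,0,32,-3,0],
    [1,0,32,-3,0],
    [1,0,32,-3,0],
    [1,0,32,-3,0],
    [1,0,32,-3,0],
    [1,0,25,-3,0]
  ]
}}

```text
t: 24.27
position: [0.5164, 0.2356, 0.1145]
ee_rot: [-0.037, 0.725, 0.029, 0.687]
contact_force: [1.3, -0.1, -1.9]
grip_width: 0.0258
```

Request:
{"method": "move_arm", "body": {
  "deltas": [
    [1,0,0,0,-0.12],
    [1,0,0,0,-0.12],
    [1,0,0,0,-0.12],
    [1,0,0,0,-0.12],
    [1,0,0,0,-0.12],
    [1,0,0,0,-0.12],
    [1,0,0,0,-0.12],
    [1,0,0,0,-0.12]
  ]
}}

```text
t: 24.93
position: [0.503, 0.2392, 0.0981]
ee_rot: [-0.36, 0.633, 0.375, 0.574]
contact_force: [0.4, 0.4, -1.5]
grip_width: 0.0259
```

```bash
python3 -c "
from h import *
plan(.5137,.3195,.13,92)"
```

```text
t24.93 pos [0.503  0.2392 0.0981] jawyaw 62.80 tilt [-0.082 -0.025 -0.996] w 0.0259 F [ 0.4  0.4 -1.5] q [ 0.42  0.4   1.65  0.01  1.17 -0.68]
tool d [-34.7  29.4  74.3] roll -0.5096
axes y [-0.886  0.459  0.061] z [ 0.456  0.888 -0.06 ]
```

Request:
{"method": "move_arm", "body": {
  "deltas": [
    [1,-20,0,0,0],
    [1,-20,0,0,0],
    [1,0,0,0,0]
  ]
}}

```text
t: 25.18
position: [0.5015, 0.238, 0.1318]
ee_rot: [-0.361, 0.637, 0.377, 0.567]
contact_force: [0.1, -0.1, -1.7]
grip_width: 0.0259
```

```bash
python3 -c "
from h import *
plan(.5137,.3195,.13,92)"
```

```text
t25.18 pos [0.5015 0.238  0.1318] jawyaw 63.12 tilt [-0.096 -0.032 -0.995] w 0.0259 F [ 0.1 -0.1 -1.7] q [ 0.42  0.38  1.6   0.01  1.27 -0.69]
tool d [-1.9 26.2 78.1] roll -0.504
axes y [-0.887  0.455  0.071] z [ 0.451  0.89  -0.072]
```

Request:
{"method": "move_arm", "body": {
  "deltas": [
    [1,0,0,0,0],
    [1,0,0,0,0],
    [1,0,0,0,0],
    [1,0,0,0,0]
  ]
}}

```text
t: 25.52
position: [0.4982, 0.2365, 0.126]
ee_rot: [-0.36, 0.64, 0.377, 0.564]
contact_force: [0.8, -0.2, -2.2]
grip_width: 0.0259
```

```bash
python3 -c "
from h import *
plan(.5137,.3195,.13,92);print(status.sense()['effort'])"
```

```text
t25.52 pos [0.4982 0.2365 0.126 ] jawyaw 63.12 tilt [-0.104 -0.035 -0.994] w 0.0259 F [ 0.8 -0.2 -2.2] q [ 0.42  0.38  1.61  0.01  1.26 -0.69]
tool d [-8.6 24.4 80.5] roll -0.504
axes y [-0.887  0.456  0.077] z [ 0.451  0.889 -0.079]
[-6.11772521e-04 -4.42235327e+01 -2.22939670e+01  7.55674671e-02
  6.12338986e-01 -3.39864193e-03]
```

```bash
python3 -c "
from h import *
np.set_printoptions(precision=5,suppress=True)
s=status.sense();print(s['joint_pos'],s['qd'],s['effort'],s['position'])"
```

```text
[ 0.41579  0.38385  1.60678  0.01029  1.26101 -0.68656] [-0.00005  0.013    0.02228 -0.0018  -0.00954  0.00192] [ -0.00061 -44.22353 -22.29397   0.07557   0.61234  -0.0034 ] [0.49817 0.23652 0.12596]
```

Request:
{"method": "move_arm", "body": {
  "deltas": [
    [1,0,0,0,0]
  ]
}}

```text
t: 25.6
position: [0.4976, 0.2362, 0.125]
ee_rot: [-0.36, 0.641, 0.377, 0.563]
contact_force: [-0.3, 0.2, -1.9]
grip_width: 0.0259
```

```bash
python3 -c "
from h import *
np.set_printoptions(precision=5,suppress=True)
s=status.sense();print(s['joint_pos'],s['qd'],s['effort'],s['position'])"
```

```text
[ 0.41576  0.3847   1.60829  0.01025  1.26052 -0.68653] [ 0.00021  0.00997  0.01616 -0.00095 -0.0084   0.0007 ] [ -0.00101 -44.16484 -22.21799   0.07532   0.6182   -0.00328] [0.49755 0.23621 0.12497]
```

Request:
{"method": "move_arm", "body": {
  "deltas": [
    [1,-20,0,0,0]
  ]
}}

```text
t: 25.68
position: [0.4965, 0.2355, 0.141]
ee_rot: [-0.359, 0.644, 0.378, 0.56]
contact_force: [0.2, -0.1, -2.2]
grip_width: 0.0259
```

```bash
python3 -c "
from h import *
np.set_printoptions(precision=5,suppress=True)
s=status.sense();print(s['joint_pos'],s['qd'],s['effort'],s['position'])"
```

```text
[ 0.41543  0.37652  1.57965  0.01009  1.30715 -0.68638] [-0.00411 -0.15358 -0.46875 -0.0025   0.59695  0.00374] [  0.0412  -44.86295 -22.58081   0.08531  -0.19304  -0.00409] [0.4965  0.23554 0.14095]
```

Add to h.py:
```python
def plano(x,y,z,yaw,off):
    s=status.sense();M=R.from_quat(s['ee_rot']).as_matrix()
    C=s['position']+M@np.array([-off,0,0]); d=(np.array([x,y,z])-C)*1000
    a=np.degrees(np.arctan2(M[1,2],M[0,2]));e=(yaw-a+90)%180-90
    ax=M[:,1]; 
    print('t%.2f'%s['t'],'C',C.round(4),'jawyaw %.2f'%a,'tilt',M[:,0].round(3),'w',round(s['grip_width'],4),'F',s['contact_force'].round(1),'tool d',(M.T@d).round(1),'roll',round(-np.radians(e),4),'world d',d.round(1),'zaxes y,z',M[2,1:].round(3))
```

```text
(no output)
```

Request:
{"method": "move_arm", "body": {
  "deltas": [
    [1,-2,0,0,-0.12],
    [1,-2,0,0,-0.12],
    [1,-2,0,0,-0.12],
    [1,-2,0,0,-0.12],
    [1,-2,0,0,-0.02]
  ]
}}

```text
t: 26.1
position: [0.4985, 0.2363, 0.1519]
ee_rot: [-0.492, 0.524, 0.531, 0.449]
contact_force: [0.2, -0.3, -1.4]
grip_width: 0.026
```

```bash
python3 -c "
from h import *
plano(.5137,.3195,.15,92,.0417)"
```

```text
t26.10 C [0.5032 0.238  0.1933] jawyaw 93.00 tilt [-0.113 -0.039 -0.993] w 0.026 F [ 0.2 -0.3 -1.4] tool d [ 38.6 -19.3  82.3] roll 0.0174 world d [ 10.5  81.5 -43.3] zaxes y,z [ 0.115 -0.034]
```

Request:
{"method": "move_arm", "body": {
  "deltas": [
    [1,3,-5,24,0.008],
    [1,3,-5,28,0.007],
    [1,3,-5,24,0],
    [1,3,-1,3,0],
    [1,3,0,0,0]
  ]
}}

```text
t: 26.52
position: [0.5098, 0.3169, 0.131]
ee_rot: [-0.488, 0.529, 0.526, 0.453]
contact_force: [-0.5, 0.5, -2.3]
grip_width: 0.026
```

```bash
python3 -c "
from h import *
plano(.5137,.3195,.13,92,.0417)"
```

```text
t26.52 C [0.5145 0.3186 0.1724] jawyaw 92.03 tilt [-0.113 -0.04  -0.993] w 0.026 F [-0.5  0.5 -2.3] tool d [42.1 -4.1  2.5] roll 0.0005 world d [ -0.8   0.9 -42.4] zaxes y,z [ 0.114 -0.036]
```

Request:
{"method": "move_arm", "body": {
  "deltas": [
    [1,8,-1,1,0],
    [1,12,-1,0.5,0],
    [1,10,-1,0.5,0],
    [1,5,0,0,0],
    [1,0,0,0,0]
  ]
}}

```text
t: 26.93
position: [0.5069, 0.3138, 0.0912]
ee_rot: [-0.488, 0.531, 0.526, 0.451]
contact_force: [-0.6, -0.5, -2.6]
grip_width: 0.026
```

```bash
python3 -c "
from h import *
plano(.5137,.3195,.111,92,.0417)
p,d=get_image('scene');cv2.imwrite('pics/s13.png',cv2.resize(p[230:410,360:600,::-1],None,fx=3,fy=3))"
```

```text
t26.93 C [0.5117 0.3156 0.1326] jawyaw 91.97 tilt [-0.117 -0.044 -0.992] w 0.026 F [-0.6 -0.5 -2.6] tool d [21.  -4.6  4.7] roll -0.0005 world d [  2.    3.9 -21.6] zaxes y,z [ 0.118 -0.04 ]
```

View pics/s13.png

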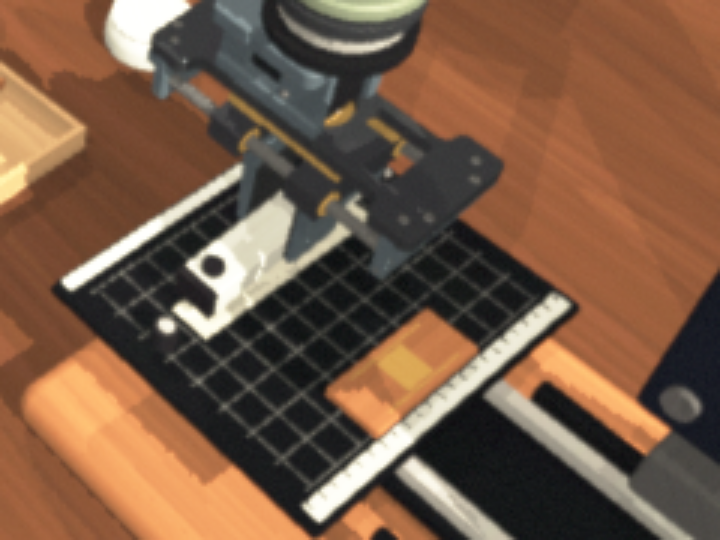

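Request:
{"method": "move_arm", "body": {
  "deltas": [
    [1,3,-1.5,3,0],
    [1,3,-1,1,0],
    [1,2,0,0,0]
  ]
}}

```text
t: 27.23
position: [0.5099, 0.3177, 0.0842]
ee_rot: [-0.488, 0.53, 0.525, 0.453]
contact_force: [0.2, -0.5, -1.8]
grip_width: 0.026
```

```bash
python3 -c "
from h import *
plano(.5137,.3195,.111,92,.0417)"
```

```text
t27.23 C [0.5146 0.3194 0.1256] jawyaw 91.89 tilt [-0.113 -0.042 -0.993] w 0.026 F [ 0.2 -0.5 -1.8] tool d [14.6 -0.8  0.7] roll -0.0019 world d [ -0.9   0.1 -14.6] zaxes y,z [ 0.115 -0.038]
```

Request:
{"method": "move_arm", "body": {
  "deltas": [
    [1,3,0,0,0],
    [1,3,0,0,0],
    [1,2,0,0,0]
  ]
}}

```text
t: 27.48
position: [0.5094, 0.3179, 0.0768]
ee_rot: [-0.488, 0.529, 0.525, 0.454]
contact_force: [-3.2, 0.4, 5.0]
grip_width: 0.0259
```

```bash
python3 -c "
from h import *
plano(.5137,.3195,.111,92,.0417)"
```

```text
t27.48 C [0.5141 0.3196 0.1182] jawyaw 91.89 tilt [-0.112 -0.04  -0.993] w 0.0259 F [-3.2  0.4  5. ] tool d [ 7.2 -0.4  0.2] roll -0.0019 world d [-0.4 -0.1 -7.2] zaxes y,z [ 0.113 -0.037]
```

Request:
{"method": "move_arm", "body": {
  "deltas": [
    [1,2,0,0,0],
    [1,2,0,0,0],
    [1,2,0,0,0],
    [1,2,0,0,0]
  ]
}}

```text
t: 27.82
position: [0.5082, 0.3179, 0.0715]
ee_rot: [-0.488, 0.528, 0.525, 0.454]
contact_force: [-3.1, -1.0, 4.3]
grip_width: 0.0257
```

```bash
python3 -c "
from h import *
plano(.5137,.3195,.111,92,.0417)"
```

```text
t27.82 C [0.5128 0.3195 0.113 ] jawyaw 91.90 tilt [-0.11  -0.039 -0.993] w 0.0257 F [-3.1 -1.   4.3] tool d [ 1.8 -1.1 -0. ] roll -0.0018 world d [ 0.9 -0.  -2. ] zaxes y,z [ 0.111 -0.036]
```

Request:
{"method": "move_arm", "body": {
  "deltas": [
    [1,1.5,0,0,0],
    [1,1.5,0,0,0],
    [1,1.5,0,0,0]
  ]
}}

```text
t: 28.07
position: [0.5078, 0.318, 0.0696]
ee_rot: [-0.488, 0.528, 0.525, 0.455]
contact_force: [-3.5, -3.1, 15.1]
grip_width: 0.0255
```

```bash
python3 -c "
from h import *
plano(.5137,.3195,.111,92,.0417)"
```

```text
t28.07 C [0.5124 0.3196 0.111 ] jawyaw 91.87 tilt [-0.109 -0.038 -0.993] w 0.0255 F [-3.5 -3.1 15.1] tool d [-0.2 -1.3 -0.1] roll -0.0023 world d [ 1.3 -0.1  0. ] zaxes y,z [ 0.11  -0.035]
```

Request:
{"method": "move_arm", "body": {
  "deltas": [
    [1,2,0,0,0],
    [1,2,0,0,0],
    [1,2,0,0,0],
    [1,2,0,0,0]
  ]
}}

```text
t: 28.4
position: [0.5081, 0.3181, 0.0695]
ee_rot: [-0.489, 0.526, 0.525, 0.457]
contact_force: [-3.4, -3.1, 13.3]
grip_width: 0.0258
```

```bash
python3 -c "
from h import *
plano(.5137,.3195,.111,92,.0417)"
```

```text
t28.40 C [0.5124 0.3195 0.111 ] jawyaw 91.82 tilt [-0.105 -0.035 -0.994] w 0.0258 F [-3.4 -3.1 13.3] tool d [-0.2 -1.3 -0. ] roll -0.0032 world d [1.3 0.  0. ] zaxes y,z [ 0.106 -0.031]
```

Request:
{"method": "move_arm", "body": {
  "deltas": [
    [1,4,-0.5,0,0],
    [1,4,-0.5,0,0],
    [1,4,-0.5,0,0],
    [1,4,0,0,0],
    [1,4,0,0,0],
    [1,4,0,0,0],
    [1,4,0,0,0],
    [1,4,0,0,0]
  ]
}}

```text
t: 29.07
position: [0.5087, 0.3183, 0.069]
ee_rot: [-0.489, 0.52, 0.524, 0.463]
contact_force: [-4.5, -3.9, 23.7]
grip_width: 0.0256
```

```bash
python3 -c "
from h import *
plano(.5137,.3195,.111,92,.0417)"
```

```text
t29.07 C [0.5125 0.3193 0.1105] jawyaw 91.78 tilt [-0.091 -0.023 -0.996] w 0.0256 F [-4.5 -3.9 23.7] tool d [-0.6 -1.1  0.2] roll -0.0039 world d [1.2 0.2 0.5] zaxes y,z [ 0.092 -0.02 ]
```

Request:
{"method": "move_arm", "body": {
  "deltas": [
    [1,5,0,0,0],
    [1,5,0,0,0],
    [1,5,0,0,0],
    [1,5,0,0,0],
    [1,5,0,0,0],
    [1,5,0,0,0],
    [1,5,0,0,0],
    [1,5,0,0,0]
  ]
}}

```text
t: 29.73
position: [0.5099, 0.3188, 0.0685]
ee_rot: [-0.492, 0.512, 0.523, 0.472]
contact_force: [-6.1, -4.5, 28.9]
grip_width: 0.0259
```

Request:
{"method": "move_arm", "body": {
  "deltas": [
    [1,5,0,0,0],
    [1,5,0,0,0],
    [1,5,0,0,0],
    [1,5,0,0,0],
    [1,5,0,0,0],
    [1,5,0,0,0],
    [1,5,0,0,0],
    [1,5,0,0,0]
  ]
}}

```text
t: 30.4
position: [0.5111, 0.3194, 0.0681]
ee_rot: [-0.494, 0.503, 0.521, 0.48]
contact_force: [-7.1, -4.6, 28.8]
grip_width: 0.0255
```

```bash
python3 -c "
from h import *
plano(.5137,.3195,.111,92,.0417)"
```

```text
t30.40 C [0.5132 0.3193 0.1098] jawyaw 91.83 tilt [-0.051  0.003 -0.999] w 0.0255 F [-7.1 -4.6 28.8] tool d [-1.3 -0.5  0.2] roll -0.003 world d [0.5 0.2 1.2] zaxes y,z [0.05  0.005]
```

Request:
{"method": "move_arm", "body": {
  "deltas": [
    [1,5,0,0,0],
    [1,5,0,0,0],
    [1,5,0,0,0],
    [1,5,0,0,0],
    [1,5,0,0,0],
    [1,5,0,0,0],
    [1,5,0,0,0],
    [1,5,0,0,0]
  ]
}}

```text
t: 31.07
position: [0.5121, 0.3198, 0.0678]
ee_rot: [-0.497, 0.496, 0.519, 0.487]
contact_force: [-7.3, -4.5, 29.2]
grip_width: 0.0256
```

Request:
{"method": "move_arm", "body": {
  "deltas": [
    [1,5,0,0,0],
    [1,5,0,0,0],
    [1,3,0,0,0],
    [1,1,0,0,0]
  ]
}}

```text
t: 31.4
position: [0.5124, 0.3199, 0.0681]
ee_rot: [-0.497, 0.493, 0.518, 0.49]
contact_force: [-1.6, -0.3, 1.5]
grip_width: 0.0255
```

```bash
python3 -c "
from h import *
plano(.5137,.3195,.111,92,.0417)
p,d=get_image('scene');cv2.imwrite('pics/s14.png',cv2.resize(p[230:410,360:600,::-1],None,fx=3,fy=3))"
```

```text
t31.40 C [0.5135 0.3192 0.1098] jawyaw 91.84 tilt [-0.024  0.017 -1.   ] w 0.0255 F [-1.6 -0.3  1.5] tool d [-1.2 -0.2  0.3] roll -0.0028 world d [0.2 0.3 1.2] zaxes y,z [0.024 0.018]
```

View pics/s14.png

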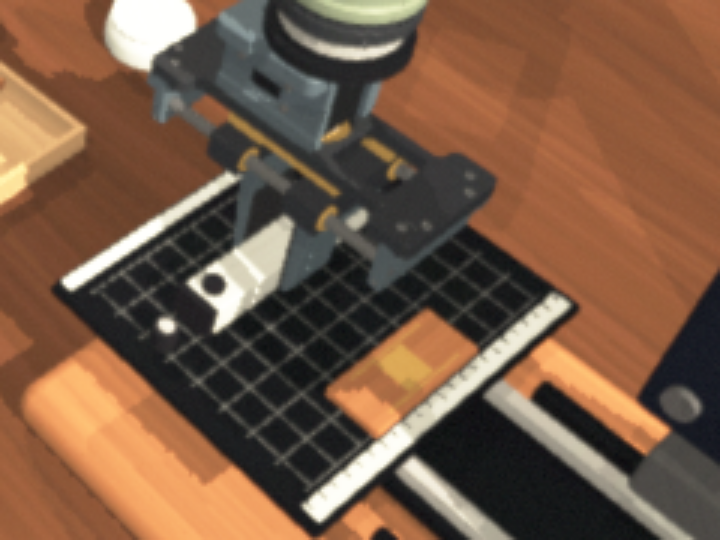

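Request:
{"method": "move_arm", "body": {
  "deltas": [
    [0.4,0,0,0,0],
    [0.4,0,0,0,0],
    [0.4,0,0,0,0],
    [0.4,0,0,0,0],
    [0.4,-10,0,0,0],
    [0.4,-25,0,0,0],
    [0.4,-32,0,0,0],
    [0.4,-20,0,0,0]
  ],
  "grip_force": 20
}}

```text
t: 32.12
position: [0.5123, 0.3165, 0.1492]
ee_rot: [-0.496, 0.498, 0.52, 0.485]
contact_force: [0.3, -0.5, 0.2]
grip_width: 0.0549
```

```bash
python3 -c "
from h import *
plan(.5096,-.2598,.14,5)
p,d=get_image('wrist');cv2.imwrite('pics/w15.png',p[:,:,::-1])"
```

```text
t32.12 pos [0.5123 0.3165 0.1492] jawyaw 91.85 tilt [-0.037  0.009 -0.999] w 0.0549 F [ 0.3 -0.5  0.2] q [ 0.52  0.4   1.52  0.03  1.25 -1.09]
tool d [   4.    21.1 -575.9] roll 1.5158
axes y [-0.999 -0.033  0.036] z [-0.032  0.999  0.01 ]
```

View pics/w15.png

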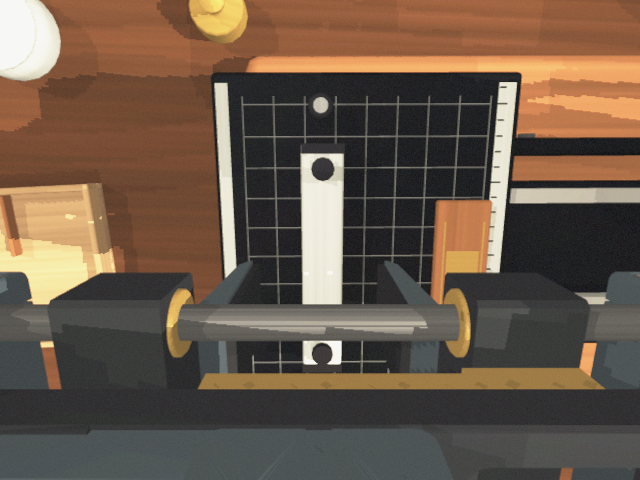

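Request:
{"method": "move_arm", "body": {
  "deltas": [
    [0.2,0,0,-25,0],
    [0.2,0,0,-34,0],
    [0.2,0,0,-34,0],
    [0.2,0,0,-34,0],
    [0.2,0,0,-34,0],
    [0.2,0,0,-34,0],
    [0.2,0,0,-34,0],
    [0.2,0,0,-34,0]
  ]
}}

```text
t: 32.83
position: [0.5281, 0.0532, 0.1539]
ee_rot: [-0.502, 0.488, 0.52, 0.49]
contact_force: [0.1, -0.2, -0.1]
grip_width: 0.0734
```

Request:
{"method": "move_arm", "body": {
  "deltas": [
    [0.2,0,0,-30,0.12],
    [0.2,0,0,-20,0.12],
    [0.2,0,0,0,0.12],
    [0.2,0,0,0,0.12],
    [0.2,0,0,0,0.12],
    [0.2,0,0,0,0.12],
    [0.2,0,0,0,0.12],
    [0.2,0,0,0,0.12]
  ]
}}

```text
t: 33.5
position: [0.5287, -0.0091, 0.1551]
ee_rot: [-0.208, 0.676, 0.222, 0.671]
contact_force: [-0.3, 0.1, -0.6]
grip_width: 0.0728
```

```bash
python3 -c "
from h import *
plan(.5096,-.2598,.14,5)
p,d=get_image('top');cv2.imwrite('pics/t16.png',p[:,:,::-1])
P=cloud('top',d);hsv=cv2.cvtColor(p,cv2.COLOR_RGB2HSV);v,u=np.mgrid[:480,:640]
m=(u>160)&(u<205)&(v>218)&(v<310)&(P[...,2]>.112)&(P[...,2]<.14)
Q=P[m];print(len(Q),np.median(Q[:,2]),cv2.minAreaRect((Q[:,:2]*1000).astype(np.float32)))
for x0 in (.45,.48,.51,.54,.57):
    k=abs(Q[:,0]-x0)<.012;print(x0,np.median(Q[k][:,2]).round(4),Q[k][:,1].mean().round(4))
"
```

```text
t33.50 pos [ 0.5287 -0.0091  0.1551] jawyaw 35.35 tilt [-0.013  0.017 -1.   ] w 0.0728 F [-0.3  0.1 -0.6] q [-0.05  0.27  1.69  0.02  1.19 -0.67]
tool d [  11.2 -193.7 -160.6] roll 0.5297
axes y [-0.578  0.815  0.021] z [ 0.816  0.579 -0.001]
1031 0.1224171126218856 ((514.595947265625, 320.3789367675781), (186.8756866455078, 28.21234703063965), 2.3914237022399902)
0.45 0.1233 0.3172
0.48 0.122 0.3182
0.51 0.1225 0.3189
0.54 0.1222 0.3204
0.57 0.1232 0.3206
```

View pics/t16.png

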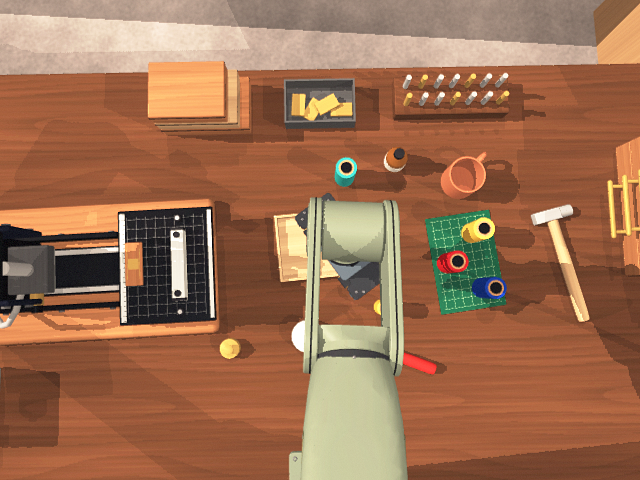

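```bash
python3 -c "
from h import *
p,d=get_image('top');P=cloud('top',d);v,u=np.mgrid[:480,:640]
for n,c in dict(gold=(483,229),red=(457,261),blue=(494,288)).items():
    m=(abs(u-c[0])<20)&(abs(v-c[1])<20)&(P[...,2]>.09)
    Q=P[m];r=cv2.minAreaRect((Q[:,:2]*1000).astype(np.float32));print(n,len(Q),np.median(Q[:,2]),r)
plan(.5096,-.2598,.14,5)
"
```

```text
gold 403 0.10262903188713013 ((524.2608032226562, -155.3278350830078), (44.605648040771484, 388.03570556640625), 17.609447479248047)
red 398 0.10330645624169721 ((497.36688232421875, -126.03248596191406), (44.609622955322266, 314.0077209472656), 4.4508748054504395)
blue 421 0.10291428719841411 ((452.1083984375, -165.6150360107422), (388.821044921875, 43.878929138183594), 89.84566497802734)
t33.60 pos [ 0.5287 -0.009   0.1551] jawyaw 35.73 tilt [-0.013  0.017 -1.   ] w 0.0731 F [-0.2  0.3  0.5] q [-0.05  0.27  1.69  0.02  1.19 -0.68]
tool d [  11.2 -192.7 -161.9] roll 0.5364
axes y [-0.584  0.812  0.021] z [ 0.812  0.584 -0.001]
```

Request:
{"method": "move_arm", "body": {
  "deltas": [
    [0.2,0,0,0,0.12],
    [0.2,0,0,0,0.12],
    [0.2,0,0,0,0.12],
    [0.2,0,0,0,0.12],
    [0.2,0,0,0,0.04],
    [0.2,0,0,0,0]
  ]
}}

```text
t: 34.1
position: [0.5292, -0.009, 0.156]
ee_rot: [-0.03, 0.71, 0.041, 0.702]
contact_force: [-0.2, 0.5, 0.0]
grip_width: 0.0728
```

```bash
python3 -c "
from h import *
plan(.5096,-.2598,.12,5)
"
```

```text
t34.10 pos [ 0.5292 -0.009   0.156 ] jawyaw 5.77 tilt [-0.012  0.016 -1.   ] w 0.0728 F [-0.2  0.5  0. ] q [-0.05  0.27  1.69  0.02  1.19 -0.16]
tool d [  32.2 -248.2  -44.3] roll 0.0134
axes y [-0.1    0.995  0.017] z [ 0.995  0.101 -0.011]
```

```bash
python3 -c "
from h import *
p,d=get_image('top');P=cloud('top',d);v,u=np.mgrid[:480,:640]
for n,c in dict(gold=(483,229),red=(455,261),blue=(494,288)).items():
    m=(abs(u-c[0])<22)&(abs(v-c[1])<22)&(P[...,2]>.09)&(P[...,2]<.12)
    Q=P[m];r=cv2.minAreaRect((Q[:,:2]*1000).astype(np.float32));print(n,len(Q),np.median(Q[:,2]),r)
"
```

```text
gold 395 0.10273502192587336 ((576.2879638671875, -318.90576171875), (44.58713912963867, 46.0426139831543), 10.070821762084961)
red 396 0.10304284024281041 ((507.6098327636719, -259.711181640625), (45.832210540771484, 44.21240234375), 87.73515319824219)
blue 409 0.10289127723407132 ((451.1861572265625, -335.88037109375), (44.54923629760742, 44.82601547241211), 32.074771881103516)
```

Request:
{"method": "move_arm", "body": {
  "deltas": [
    [0.2,0,-25,-4,0.007],
    [0.2,0,-32,-6,0.006],
    [0.2,0,-32,-6,0],
    [0.2,0,-32,-6,0],
    [0.2,0,-32,-6,0],
    [0.2,0,-32,-6,0],
    [0.2,0,-32,-6,0],
    [0.2,0,-22,-3,0]
  ]
}}

```text
t: 34.82
position: [0.5122, -0.256, 0.1527]
ee_rot: [-0.039, 0.709, 0.051, 0.703]
contact_force: [0.7, -0.3, -0.2]
grip_width: 0.0727
```

```bash
python3 -c "
from h import *
plan(.5096,-.2598,.12,5)
"
```

```text
t34.82 pos [ 0.5122 -0.256   0.1527] jawyaw 7.31 tilt [-0.01   0.017 -1.   ] w 0.0727 F [ 0.7 -0.3 -0.2] q [-0.49  0.34  1.6   0.01  1.22 -0.62]
tool d [32.7 -4.  -2.9] roll 0.0403
axes y [-0.127  0.992  0.019] z [ 0.992  0.127 -0.007]
```

Request:
{"method": "move_arm", "body": {
  "deltas": [
    [0.2,15,-3,-2,0.03],
    [0.2,25,0,-1,0.01],
    [0.2,28,0,0,0],
    [0.2,28,0,0,0],
    [0.2,20,0,0,0],
    [0.2,8,0,0,0],
    [0.2,0,0,0,0]
  ]
}}

```text
t: 35.4
position: [0.5106, -0.2674, 0.0262]
ee_rot: [-0.031, 0.707, 0.039, 0.706]
contact_force: [0.5, 0.4, 0.4]
grip_width: 0.0728
```

```bash
python3 -c "
from h import *
plan(.509,-.2598,.018,5)
"
```

```text
t35.40 pos [ 0.5106 -0.2674  0.0262] jawyaw 5.71 tilt [-0.002  0.011 -1.   ] w 0.0728 F [0.5 0.4 0.4] q [-0.51  0.46  1.76  0.01  0.93 -0.61]
tool d [ 8.3  7.6 -0.9] roll 0.0124
axes y [-0.099  0.995  0.011] z [ 0.995  0.099 -0.001]
```

Request:
{"method": "move_arm", "body": {
  "deltas": [
    [0.2,6,7,-1,0.01],
    [0.2,3,0,0,0],
    [0.2,0,0,0,0]
  ]
}}

```text
t: 35.65
position: [0.5104, -0.2604, 0.0187]
ee_rot: [-0.029, 0.706, 0.036, 0.707]
contact_force: [-0.6, 0.5, 0.4]
grip_width: 0.0726
```

```bash
python3 -c "
from h import *
plan(.509,-.2598,.018,5)
"
```

```text
t35.65 pos [ 0.5104 -0.2604  0.0187] jawyaw 5.26 tilt [ 0.001  0.01  -1.   ] w 0.0726 F [-0.6  0.5  0.4] q [-0.5   0.46  1.78  0.01  0.9  -0.6 ]
tool d [ 0.7  0.7 -1.4] roll 0.0045
axes y [-0.092  0.996  0.009] z [0.996 0.092 0.002]
```

Centred within 1.5 mm, so I'll close on red.

Request:
{"method": "move_arm", "body": {
  "deltas": [
    [1,0,0,-1,0],
    [1,0,0,0,0],
    [1,0,0,0,0],
    [1,0,0,0,0],
    [1,0,0,0,0],
    [1,0,0,0,0]
  ]
}}

```text
t: 36.15
position: [0.5114, -0.2612, 0.0226]
ee_rot: [-0.031, 0.704, 0.035, 0.709]
contact_force: [0.4, -0.5, -2.8]
grip_width: 0.0457
```

```bash
python3 -c "
from h import *
plan(.5190,.079,.018,5)
"
```

```text
t36.15 pos [ 0.5114 -0.2612  0.0226] jawyaw 5.38 tilt [ 0.006  0.006 -1.   ] w 0.0457 F [ 0.4 -0.5 -2.8] q [-0.5   0.46  1.78  0.01  0.9  -0.6 ]
tool d [  6.7 338.   39.5] roll 0.0066
axes y [-0.094  0.996  0.005] z [0.996 0.094 0.007]
```

Request:
{"method": "move_arm", "body": {
  "deltas": [
    [1,-12,0,0,0],
    [1,-25,0,0,0],
    [1,-25,5,0,0],
    [1,-5,22,2,0],
    [1,0,32,4,0],
    [1,0,32,4,0],
    [1,0,32,4,0],
    [1,0,32,4,0]
  ]
}}

```text
t: 36.82
position: [0.5146, -0.1066, 0.0912]
ee_rot: [-0.027, 0.704, 0.031, 0.709]
contact_force: [0.7, 0.9, -2.2]
grip_width: 0.0458
```

Request:
{"method": "move_arm", "body": {
  "deltas": [
    [1,0,32,4,0],
    [1,0,32,4,0],
    [1,0,32,4,0],
    [1,0,32,4,0],
    [1,0,25,3,0],
    [1,0,5,0,0],
    [1,0,0,0,0]
  ]
}}

```text
t: 37.4
position: [0.5183, 0.0658, 0.0908]
ee_rot: [-0.028, 0.705, 0.034, 0.708]
contact_force: [-1.0, 0.2, -1.3]
grip_width: 0.0454
```

```bash
python3 -c "
from h import *
plan(.520,.079,.035,5)
"
```

```text
t37.40 pos [0.5183 0.0658 0.0908] jawyaw 5.02 tilt [ 0.004  0.008 -1.   ] w 0.0454 F [-1.   0.2 -1.3] q [0.1  0.31 1.82 0.01 1.01 0.01]
tool d [55.9 12.6  2.6] roll 0.0004
axes y [-0.088  0.996  0.008] z [0.996 0.088 0.005]
```

Request:
{"method": "move_arm", "body": {
  "deltas": [
    [1,5,11,2,0],
    [1,15,2,0,0],
    [1,18,0,0,0],
    [1,10,0,0,0],
    [1,0,0,0,0]
  ]
}}

```text
t: 37.82
position: [0.5205, 0.0779, 0.0405]
ee_rot: [-0.027, 0.704, 0.032, 0.709]
contact_force: [-0.6, -0.3, -2.4]
grip_width: 0.0456
```

```bash
python3 -c "
from h import *
plan(.520,.079,.0256,5)
"
```

```text
t37.82 pos [0.5205 0.0779 0.0405] jawyaw 4.79 tilt [ 0.006  0.008 -1.   ] w 0.0456 F [-0.6 -0.3 -2.4] q [0.12 0.37 1.88 0.01 0.89 0.03]
tool d [14.9  1.1 -0.5] roll -0.0036
axes y [-0.084  0.996  0.007] z [0.996 0.084 0.007]
```

Request:
{"method": "move_arm", "body": {
  "deltas": [
    [1,5,1,0,0],
    [1,5,0,0,0],
    [1,2,0,0,0],
    [1,1.5,0,0,0]
  ]
}}

```text
t: 38.15
position: [0.5214, 0.0773, 0.0261]
ee_rot: [-0.026, 0.704, 0.031, 0.709]
contact_force: [-0.3, 1.7, -1.5]
grip_width: 0.0458
```

Request:
{"method": "move_arm", "body": {
  "deltas": [
    [1,1.5,0,0,0],
    [1,1.5,0,0,0]
  ]
}}

```text
t: 38.32
position: [0.5217, 0.0773, 0.0253]
ee_rot: [-0.025, 0.704, 0.031, 0.709]
contact_force: [-4.2, -0.2, 14.0]
grip_width: 0.0458
```

```bash
python3 -c "
from h import *
plan(.520,.079,.0256,5)
"
```

```text
t38.32 pos [0.5217 0.0773 0.0253] jawyaw 4.53 tilt [ 0.007  0.008 -1.   ] w 0.0458 F [-4.2 -0.2 14. ] q [0.12 0.39 1.89 0.01 0.85 0.04]
tool d [-0.3  1.9 -1.5] roll -0.0082
axes y [-0.079  0.997  0.007] z [0.997 0.079 0.008]
```

Request:
{"method": "move_arm", "body": {
  "deltas": [
    [0.2,0,0,0,0],
    [0.2,0,0,0,0],
    [0.2,0,0,0,0],
    [0.2,-5,0,0,0],
    [0.2,-20,0,0,0],
    [0.2,-30,0,0,0],
    [0.2,-32,0,0,0],
    [0.2,-15,0,0,0]
  ]
}}

```text
t: 38.98
position: [0.5198, 0.0762, 0.1308]
ee_rot: [-0.025, 0.705, 0.03, 0.708]
contact_force: [0.6, -0.4, -0.2]
grip_width: 0.0727
```

```bash
python3 -c "
from h import *
plan(.4512,-.336,.12,5)
p,d=get_image('scene');cv2.imwrite('pics/s17.png',p[100:340,140:460,::-1])"
```

```text
t38.98 pos [0.5198 0.0762 0.1308] jawyaw 4.52 tilt [ 0.004  0.008 -1.   ] w 0.0727 F [ 0.6 -0.4 -0.2] q [0.12 0.27 1.75 0.01 1.11 0.04]
tool d [   7.4 -405.5 -100.9] roll -0.0084
axes y [-0.079  0.997  0.007] z [0.997 0.079 0.005]
```

View pics/s17.png

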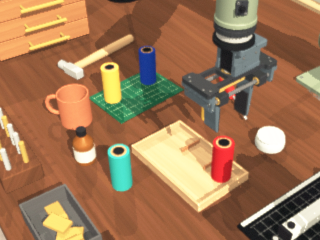

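Red is standing back in its bay. Next I'll fetch blue.

Request:
{"method": "move_arm", "body": {
  "deltas": [
    [0.2,0,-25,-6,-0.008],
    [0.2,0,-32,-8,0],
    [0.2,0,-32,-8,0],
    [0.2,0,-32,-8,0],
    [0.2,0,-32,-8,0],
    [0.2,0,-32,-8,0],
    [0.2,0,-32,-8,0],
    [0.2,0,-32,-8,0]
  ]
}}

```text
t: 39.7
position: [0.4832, -0.1808, 0.131]
ee_rot: [-0.032, 0.7, 0.039, 0.713]
contact_force: [0.8, 0.2, -0.3]
grip_width: 0.0732
```

Request:
{"method": "move_arm", "body": {
  "deltas": [
    [0.2,0,-32,-8,0],
    [0.2,0,-32,-8,0],
    [0.2,0,-32,-8,0],
    [0.2,0,-32,-8,0],
    [0.2,0,-15,-3,0],
    [0.2,0,0,0,0]
  ]
}}

```text
t: 40.2
position: [0.458, -0.3395, 0.126]
ee_rot: [-0.03, 0.7, 0.036, 0.712]
contact_force: [0.7, 0.6, -0.1]
grip_width: 0.073
```

```bash
python3 -c "
from h import *
plan(.4517,-.336,.018,5)"
```

```text
t40.20 pos [ 0.458  -0.3395  0.126 ] jawyaw 5.32 tilt [ 0.016  0.009 -1.   ] w 0.073 F [ 0.7  0.6 -0.1] q [-0.67  0.34  1.66  0.02  1.13 -0.77]
tool d [107.9   3.2  -7.7] roll 0.0056
axes y [-0.093  0.996  0.008] z [0.996 0.093 0.017]
```

Request:
{"method": "move_arm", "body": {
  "deltas": [
    [0.2,10,2,-5,0.005],
    [0.2,25,1,-2,0],
    [0.2,28,0,-1,0],
    [0.2,25,0,-1,0],
    [0.2,8,0,0,0],
    [0.2,0,0,0,0]
  ]
}}

```text
t: 40.7
position: [0.4507, -0.3348, 0.0265]
ee_rot: [-0.027, 0.7, 0.033, 0.713]
contact_force: [-0.1, 0.7, -0.0]
grip_width: 0.073
```

```bash
python3 -c "
from h import *
plan(.4517,-.336,.018,5)"
```

```text
t40.70 pos [ 0.4507 -0.3348  0.0265] jawyaw 4.87 tilt [ 0.019  0.01  -1.   ] w 0.073 F [-0.1  0.7 -0. ] q [-0.67  0.43  1.81  0.02  0.89 -0.77]
tool d [ 8.5 -1.3  0.7] roll -0.0022
axes y [-0.085  0.996  0.008] z [0.996 0.085 0.019]
```

Request:
{"method": "move_arm", "body": {
  "deltas": [
    [0.2,6,-1,1.5,0],
    [0.35,3,0,0,0],
    [1,0,0,0,0],
    [1,0,0,0,0],
    [1,0,0,0,0],
    [1,0,0,0,0],
    [1,0,0,0,0]
  ]
}}

```text
t: 41.28
position: [0.4554, -0.3361, 0.0214]
ee_rot: [-0.029, 0.698, 0.032, 0.715]
contact_force: [-0.5, 0.2, -2.9]
grip_width: 0.0458
```

```bash
python3 -c "
from h import *
plan(.527,.0022,.018,5)"
```

```text
t41.28 pos [ 0.4554 -0.3361  0.0214] jawyaw 4.99 tilt [ 0.023  0.006 -1.   ] w 0.0458 F [-0.5  0.2 -2.9] q [-0.67  0.44  1.81  0.02  0.87 -0.77]
tool d [  7.  330.7 100.7] roll -0.0002
axes y [-0.087  0.996  0.004] z [0.996 0.087 0.024]
```

Request:
{"method": "move_arm", "body": {
  "deltas": [
    [1,-12,0,0,0],
    [1,-25,0,0,0],
    [1,-25,5,1,0],
    [1,-5,22,6,0],
    [1,0,32,9,0],
    [1,0,32,9,0],
    [1,0,32,9,0],
    [1,0,32,9,0]
  ]
}}

```text
t: 41.95
position: [0.4845, -0.1797, 0.0929]
ee_rot: [-0.026, 0.697, 0.027, 0.716]
contact_force: [-0.4, 0.1, -2.4]
grip_width: 0.0456
```

Request:
{"method": "move_arm", "body": {
  "deltas": [
    [1,0,32,10,0],
    [1,0,32,10,0],
    [1,0,32,10,0],
    [1,0,32,10,0],
    [1,0,20,6,0],
    [1,0,3,0,0],
    [1,0,0,0,0]
  ]
}}

```text
t: 42.53
position: [0.52, -0.0118, 0.0951]
ee_rot: [-0.026, 0.696, 0.03, 0.717]
contact_force: [-0.4, 0.4, -2.5]
grip_width: 0.0458
```

```bash
python3 -c "
from h import *
plano(.5278,.002,.08,5,.05)
"
```

```text
t42.53 C [ 0.5185 -0.0121  0.145 ] jawyaw 4.55 tilt [ 0.03   0.006 -1.   ] w 0.0458 F [-0.4  0.4 -2.5] tool d [65.4 13.1  8.4] roll -0.0079 world d [  9.3  14.1 -65. ] zaxes y,z [0.004 0.031]
```

Request:
{"method": "move_arm", "body": {
  "deltas": [
    [1,3,11,7,-0.008],
    [1,12,2,1,0],
    [1,18,0,0.5,0],
    [1,12,0,0.5,0],
    [1,0,0,0,0]
  ]
}}

```text
t: 42.95
position: [0.5297, -0.0019, 0.0499]
ee_rot: [-0.029, 0.695, 0.031, 0.718]
contact_force: [-0.1, -0.2, -2.0]
grip_width: 0.0458
```

```bash
python3 -c "
from h import *
plano(.5278,.002,.0744,5,.05)
"
```

```text
t42.95 C [ 0.528  -0.0021  0.0999] jawyaw 4.90 tilt [ 0.033  0.004 -0.999] w 0.0458 F [-0.1 -0.2 -2. ] tool d [25.5  4.1 -0.7] roll -0.0018 world d [ -0.2   4.1 -25.5] zaxes y,z [0.001 0.033]
```

Request:
{"method": "move_arm", "body": {
  "deltas": [
    [1,5,4,0,0],
    [1,7,0,0,0],
    [1,7,0,0,0],
    [1,2,0,0,0],
    [1,0,0,0,0]
  ]
}}

```text
t: 43.37
position: [0.5304, -0.0008, 0.0284]
ee_rot: [-0.028, 0.694, 0.029, 0.719]
contact_force: [0.0, 1.1, -2.6]
grip_width: 0.046
```

```bash
python3 -c "
from h import *
plano(.5278,.002,.0744,5,.05)
"
```

```text
t43.37 C [ 0.5287 -0.001   0.0784] jawyaw 4.67 tilt [ 0.035  0.003 -0.999] w 0.046 F [ 0.   1.1 -2.6] tool d [ 4.   3.  -0.8] roll -0.0058 world d [-0.9  3.  -4. ] zaxes y,z [0.    0.035]
```

Request:
{"method": "move_arm", "body": {
  "deltas": [
    [1,1.5,2.5,-0.5,0],
    [1,1.5,0,0,0],
    [1,1,0,0,0]
  ]
}}

```text
t: 43.62
position: [0.5305, 0.0017, 0.0248]
ee_rot: [-0.028, 0.694, 0.029, 0.719]
contact_force: [-0.0, -1.1, -2.7]
grip_width: 0.0456
```

Request:
{"method": "move_arm", "body": {
  "deltas": [
    [1,1.5,0,0,0],
    [1,1,0,0,0]
  ]
}}

```text
t: 43.78
position: [0.5308, 0.0018, 0.0241]
ee_rot: [-0.029, 0.693, 0.029, 0.719]
contact_force: [-3.0, -0.1, 8.0]
grip_width: 0.0457
```

```bash
python3 -c "
from h import *
plano(.5278,.002,.0744,5,.05)
"
```

```text
t43.78 C [0.529  0.0016 0.0741] jawyaw 4.70 tilt [ 0.037  0.003 -0.999] w 0.0457 F [-3.  -0.1  8. ] tool d [-0.4  0.4 -1.1] roll -0.0053 world d [-1.2  0.4  0.3] zaxes y,z [-0.     0.037]
```

Request:
{"method": "move_arm", "body": {
  "deltas": [
    [0.2,0,0,0,0],
    [0.2,0,0,0,0],
    [0.2,0,0,0,0],
    [0.2,-5,0,0,0],
    [0.2,-20,0,0,0],
    [0.2,-35,0,0,0],
    [0.2,-40,0,0,0],
    [0.2,-15,0,0,0]
  ]
}}

```text
t: 44.45
position: [0.5247, 0.0018, 0.1415]
ee_rot: [-0.029, 0.696, 0.03, 0.717]
contact_force: [1.5, 0.8, 0.1]
grip_width: 0.0729
```

```bash
python3 -c "
from h import *
plano(.578,-.319,.17,5,.05)
p,d=get_image('scene');cv2.imwrite('pics/s18.png',p[100:340,140:460,::-1])"
```

```text
t44.45 C [0.5232 0.0016 0.1915] jawyaw 4.72 tilt [ 0.031  0.003 -1.   ] w 0.0729 F [1.5 0.8 0.1] tool d [  22.2 -324.1   27.5] roll -0.0048 world d [  54.8 -320.6  -21.5] zaxes y,z [0.    0.031]
```

View pics/s18.png

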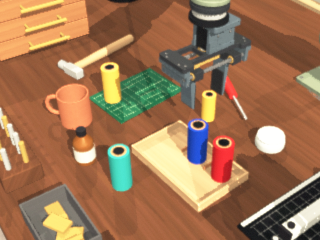

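Blue is standing in the middle bay. Gold is last.

Request:
{"method": "move_arm", "body": {
  "deltas": [
    [0.2,0,-25,2,0],
    [0.2,0,-33,3,0],
    [0.2,0,-33,3,0],
    [0.2,0,-33,3,0],
    [0.2,0,-33,3,0],
    [0.2,0,-33,3,0],
    [0.2,0,-33,3,0],
    [0.2,0,-33,3,0]
  ]
}}

```text
t: 45.17
position: [0.5729, -0.255, 0.1476]
ee_rot: [-0.032, 0.691, 0.034, 0.721]
contact_force: [2.2, 0.5, 0.2]
grip_width: 0.0734
```

Request:
{"method": "move_arm", "body": {
  "deltas": [
    [0.2,0,-33,3,0],
    [0.2,0,-18,1,0],
    [0.2,0,0,0,0]
  ]
}}

```text
t: 45.42
position: [0.5819, -0.3147, 0.1459]
ee_rot: [-0.031, 0.691, 0.031, 0.721]
contact_force: [0.5, 0.2, -0.2]
grip_width: 0.0729
```

```bash
python3 -c "
from h import *
plano(.578,-.319,.07,5,.05)"
```

```text
t45.42 C [ 0.5798 -0.3148  0.1958] jawyaw 5.03 tilt [ 0.042  0.003 -0.999] w 0.0729 F [ 0.5  0.2 -0.2] tool d [125.6  -3.9  -7.4] roll 0.0005 world d [  -1.8   -4.2 -125.8] zaxes y,z [-0.001  0.042]
```

Request:
{"method": "move_arm", "body": {
  "deltas": [
    [0.2,15,-3,-3,0],
    [0.2,30,0,-2,0],
    [0.2,35,0,-1,0],
    [0.2,28,0,-1,0],
    [0.2,5,0,0,0],
    [0.2,0,0,0,0]
  ]
}}

```text
t: 45.92
position: [0.5806, -0.3163, 0.03]
ee_rot: [-0.03, 0.69, 0.031, 0.722]
contact_force: [0.1, -0.0, 0.8]
grip_width: 0.0728
```

```bash
python3 -c "
from h import *
plano(.5775,-.319,.07,5,.05)"
```

```text
t45.92 C [ 0.5783 -0.3165  0.08  ] jawyaw 4.90 tilt [ 0.045  0.003 -0.999] w 0.0728 F [ 0.1 -0.   0.8] tool d [ 9.9 -2.4 -1.5] roll -0.0017 world d [ -0.8  -2.5 -10. ] zaxes y,z [-0.     0.045]
```

Request:
{"method": "move_arm", "body": {
  "deltas": [
    [0.2,7,-2,-1.5,0],
    [0.4,3,0,0,0],
    [1,0,0,0,0],
    [1,0,0,0,0],
    [1,0,0,0,0],
    [1,0,0,0,0],
    [1,0,0,0,0]
  ],
  "grip_force": 15
}}

```text
t: 46.5
position: [0.583, -0.3189, 0.0263]
ee_rot: [-0.032, 0.687, 0.03, 0.725]
contact_force: [-0.6, -0.1, -1.2]
grip_width: 0.0465
```

```bash
python3 -c "
from h import *
plano(.5337,-.0725,.075,5,.05)"
```

```text
t46.50 C [ 0.5803 -0.3188  0.0763] jawyaw 5.00 tilt [ 0.053 -0.001 -0.999] w 0.0465 F [-0.6 -0.1 -1.2] tool d [ -1.5 249.5 -25. ] roll 0.0001 world d [-46.6 246.3  -1.3] zaxes y,z [-0.006  0.053]
```

Request:
{"method": "move_arm", "body": {
  "deltas": [
    [1,-12,0,0,0],
    [1,-25,0,0,0],
    [1,-25,5,0,0],
    [1,-5,22,-1,0],
    [1,0,32,-2,0],
    [1,0,32,-2,0],
    [1,0,32,-2,0],
    [1,0,32,-2,0]
  ]
}}

```text
t: 47.17
position: [0.5594, -0.168, 0.101]
ee_rot: [-0.031, 0.684, 0.024, 0.728]
contact_force: [0.4, 1.2, -2.4]
grip_width: 0.0456
```

Request:
{"method": "move_arm", "body": {
  "deltas": [
    [1,0,32,-3,0],
    [1,0,32,-3,0],
    [1,0,20,-2,0],
    [1,0,3,0,0],
    [1,0,0,0,0]
  ]
}}

```text
t: 47.58
position: [0.5429, -0.0723, 0.1048]
ee_rot: [-0.032, 0.682, 0.026, 0.73]
contact_force: [-0.2, 0.0, -2.0]
grip_width: 0.0457
```

```bash
python3 -c "
from h import *
plano(.5337,-.0725,.0793,5,.05)
p,d=get_image('scene');cv2.imwrite('pics/s19.png',cv2.resize(p[150:300,220:420,::-1],None,fx=4,fy=4))"
```

```text
t47.58 C [ 0.5395 -0.0721  0.1546] jawyaw 4.70 tilt [ 0.068 -0.005 -0.998] w 0.0457 F [-0.2  0.  -2. ] tool d [ 74.8   0.9 -10.9] roll -0.0052 world d [ -5.8  -0.4 -75.3] zaxes y,z [-0.01   0.067]
```

View pics/s19.png

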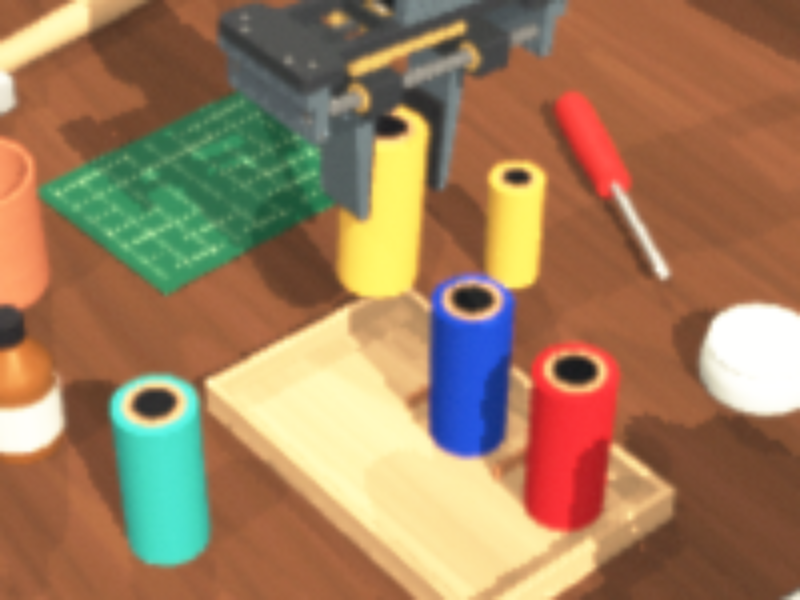

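Request:
{"method": "move_arm", "body": {
  "deltas": [
    [1,10,0,-8,-0.005],
    [1,15,0,-4,0],
    [1,15,0,-2,0],
    [1,5,0,0,0],
    [1,0,0,0,0]
  ]
}}

```text
t: 48.05
position: [0.5364, -0.0805, 0.0609]
ee_rot: [-0.033, 0.679, 0.025, 0.733]
contact_force: [-0.0, -0.7, -2.2]
grip_width: 0.0459
```

```bash
python3 -c "
from h import *
plano(.5337,-.0725,.0076,5,-.023)"
```

```text
t48.05 C [ 0.5382 -0.0807  0.0379] jawyaw 4.72 tilt [ 0.076 -0.009 -0.997] w 0.0459 F [-0.  -0.7 -2.2] tool d [29.8  9.  -6.1] roll -0.0049 world d [ -4.5   8.2 -30.3] zaxes y,z [-0.015  0.075]
```

Request:
{"method": "move_arm", "body": {
  "deltas": [
    [1,4,7,-4,0],
    [1,8,1,-2,0],
    [1,7,0,-0.5,0],
    [1,2,0,0,0]
  ]
}}

```text
t: 48.38
position: [0.533, -0.0749, 0.0398]
ee_rot: [-0.033, 0.678, 0.023, 0.734]
contact_force: [-0.6, -0.0, -2.3]
grip_width: 0.0455
```

```bash
python3 -c "
from h import *
plano(.5337,-.0725,.0076,5,-.023)"
```

```text
t48.38 C [ 0.5348 -0.0751  0.0169] jawyaw 4.56 tilt [ 0.081 -0.01  -0.997] w 0.0455 F [-0.6 -0.  -2.3] tool d [ 9.1  2.9 -1.7] roll -0.0077 world d [-1.1  2.6 -9.3] zaxes y,z [-0.016  0.08 ]
```

Request:
{"method": "move_arm", "body": {
  "deltas": [
    [1,4,2.5,-1.5,0],
    [1,3,0,-0.5,0],
    [1,1.5,0,0,0]
  ]
}}

```text
t: 48.63
position: [0.5317, -0.0723, 0.0302]
ee_rot: [-0.033, 0.677, 0.023, 0.735]
contact_force: [0.1, -0.2, -0.7]
grip_width: 0.0457
```

```bash
python3 -c "
from h import *
plano(.5337,-.0725,.0076,5,-.023)"
```

```text
t48.63 C [ 0.5336 -0.0725  0.0073] jawyaw 4.58 tilt [ 0.081 -0.01  -0.997] w 0.0457 F [ 0.1 -0.2 -0.7] tool d [-0.3  0.   0.2] roll -0.0073 world d [0.1 0.  0.3] zaxes y,z [-0.016  0.08 ]
```

Request:
{"method": "move_arm", "body": {
  "deltas": [
    [1,1.5,0,0,0],
    [1,1,0,0,0]
  ]
}}

```text
t: 48.8
position: [0.5323, -0.0727, 0.0299]
ee_rot: [-0.034, 0.677, 0.023, 0.735]
contact_force: [-3.4, 0.0, 7.4]
grip_width: 0.0463
```

```bash
python3 -c "
from h import *
plano(.5337,-.0725,.0076,5,-.023)
p,d=get_image('scene');cv2.imwrite('pics/s20.png',cv2.resize(p[150:300,220:420,::-1],None,fx=4,fy=4))"
```

```text
t48.80 C [ 0.5341 -0.0729  0.007 ] jawyaw 4.66 tilt [ 0.082 -0.011 -0.997] w 0.0463 F [-3.4  0.   7.4] tool d [-0.6  0.4 -0.4] roll -0.006 world d [-0.4  0.4  0.6] zaxes y,z [-0.018  0.081]
```

View pics/s20.png

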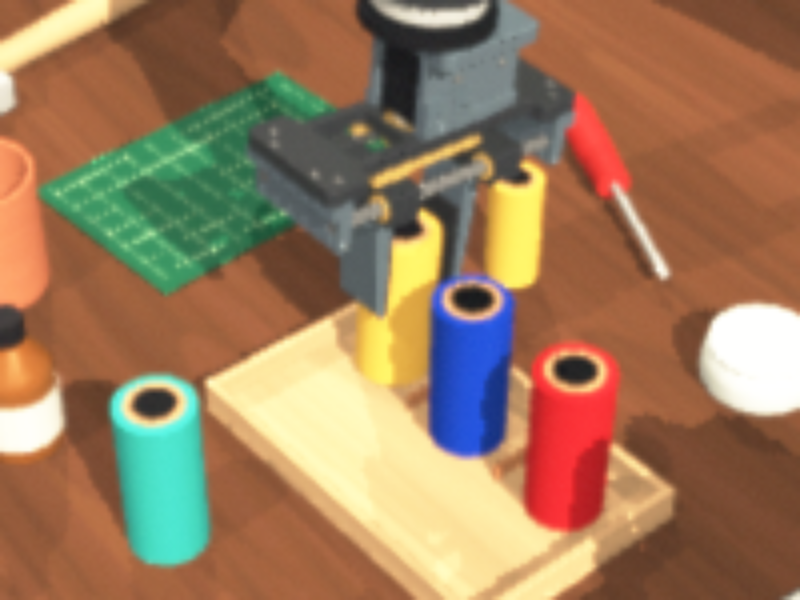

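Request:
{"method": "move_arm", "body": {
  "deltas": [
    [0.45,0,0,0,0],
    [0.45,0,0,0,0],
    [0.4,0,0,0,0],
    [0.2,0,0,0,0],
    [0.15,0,0,0,0],
    [0.15,0,0,0,0]
  ]
}}

```text
t: 49.35
position: [0.5348, -0.0729, 0.0317]
ee_rot: [-0.034, 0.675, 0.023, 0.737]
contact_force: [-0.0, 0.8, -0.5]
grip_width: 0.0718
```

```bash
python3 -c "
from h import *
plano(.5337,-.0725,.0076,5,-.023)
p,d=get_image('scene');cv2.imwrite('pics/s21.png',cv2.resize(p[150:300,220:420,::-1],None,fx=4,fy=4))"
```

```text
t49.35 C [ 0.5368 -0.0732  0.0088] jawyaw 4.67 tilt [ 0.088 -0.012 -0.996] w 0.0718 F [-0.   0.8 -0.5] tool d [ 0.9  0.9 -3.1] roll -0.0057 world d [-3.1  0.7 -1.2] zaxes y,z [-0.019  0.086]
```

View pics/s21.png

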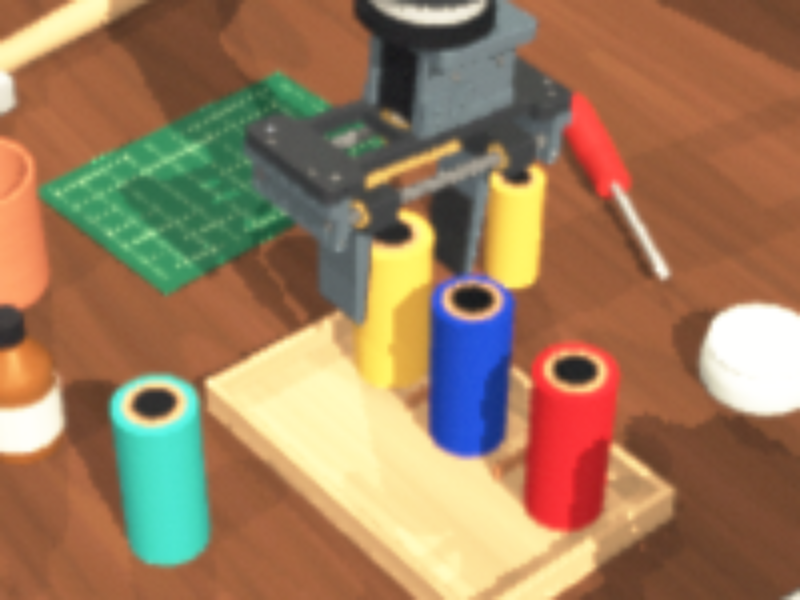

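Request:
{"method": "move_arm", "body": {
  "deltas": [
    [0.1,-5,0,0,0],
    [0.1,-15,0,0,0],
    [0.1,-25,0,0,0],
    [0.1,-30,0,0,0],
    [0.1,-30,0,0,0],
    [0.1,-10,0,0,0]
  ]
}}

```text
t: 49.9
position: [0.5211, -0.071, 0.1478]
ee_rot: [-0.033, 0.679, 0.024, 0.733]
contact_force: [1.0, 0.5, 0.6]
grip_width: 0.0818
```

Request:
{"method": "move_arm", "body": {
  "deltas": [
    [0.1,0,-30,-10,0],
    [0.1,0,-34,-15,0],
    [0.1,0,-34,-15,0],
    [0.1,0,-34,-15,0],
    [0.1,0,-34,-15,0],
    [0.1,0,-34,-15,0],
    [0.1,0,-30,-15,0],
    [0.1,0,0,0,0]
  ]
}}

```text
t: 50.57
position: [0.4423, -0.3175, 0.1528]
ee_rot: [-0.039, 0.673, 0.025, 0.738]
contact_force: [0.3, -0.3, -0.4]
grip_width: 0.0822
```

Run:
```python
from h import *
plan(.5,-.3,.15,5)
p,d=get_image('top');P=cloud('top',d);v,u=np.mgrid[:480,:640];z=P[...,2];cv2.imwrite('pics/t22.png',p[:,:,::-1])
def rep(n,m):
    Q=P[m];r=cv2.minAreaRect((Q[:,:2]*1000).astype(np.float32));print(n,len(Q),np.median(Q[:,2]).round(4),np.round(r[0],1),np.round(r[1],1),round(r[2],1))
for n,c in dict(red=(296,260),blue=(332,256),gold=(368,252),turq=(345,170)).items():
    rep(n,(abs(u-c[0])<18)&(abs(v-c[1])<18)&(z>.09)&(z<.12))
rep('bottle',(abs(u-396)<18)&(abs(v-158)<18)&(z>.088)&(z<.1))
rep('mug',(u>438)&(u<490)&(v>150)&(v<200)&(z>.07)&(z<.1))
rep('plaque',(u>=122)&(u<=146)&(v>=238)&(v<=290)&(abs(z-.108)<.004))
rep('bar',(u>165)&(u<200)&(v>224)&(v<304)&(z>.117)&(z<.14))
p,d=get_image('scene');cv2.imwrite('pics/s22.png',p[:,:,::-1])
```

```text
t50.57 pos [ 0.4423 -0.3175  0.1528] jawyaw 5.20 tilt [ 0.093 -0.015 -0.996] w 0.0822 F [ 0.3 -0.3 -0.4] q [-0.68  0.24  1.74  0.05  1.07 -0.79]
tool d [ 7.9 12.4 58.6] roll 0.0035
axes y [-0.088  0.996 -0.024] z [0.992 0.09  0.091]
red 379 0.1066 [520.8  78.5] [44.  43.9] 89.1
blue 378 0.1064 [529.7   1.1] [44.1 43.6] 89.8
gold 381 0.1064 [532.4 -72.5] [44.4 43.8] 44.3
turq 365 0.1001 [711.8 -32.1] [42.9 44. ] 88.2
bottle 91 0.0947 [ 743.4 -147.1] [21.6 21.9] 45.3
mug 361 0.0822 [ 701.9 -294.8] [79.6 92.2] 83.5
plaque 755 0.1083 [516. 415.] [107.6  49.6] 0.8
bar 947 0.1224 [514.5 320.1] [150.2  27.2] 1.8
```

View pics/t22.png

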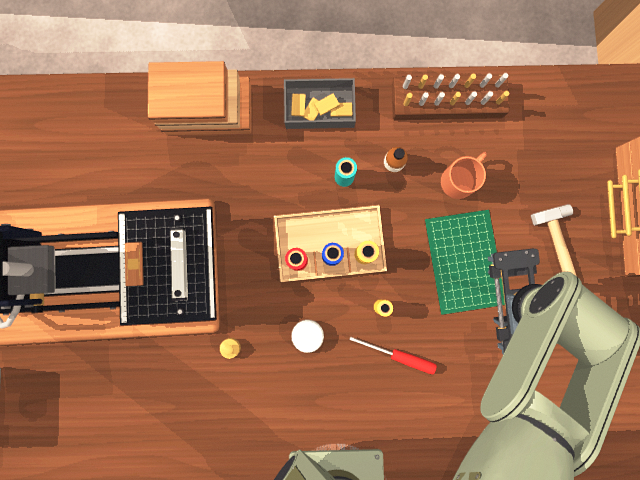

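View pics/s22.png

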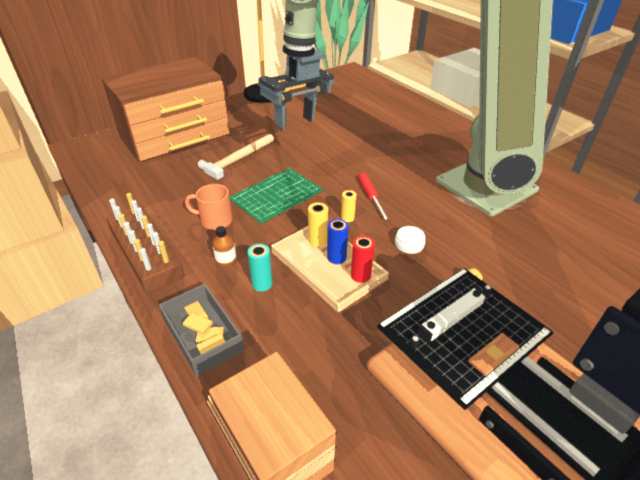

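The final views show everything in place. All three rolls are upright in their own bays, within about 3.5 mm of where they started. The bar lies flat on the strip, less than 1 mm off, and the arm is clear, so I'm handing in.

```bash
python3 -c "
from h import *
print(ctrl.hand_in())"
```

```text
the job is handed in; nothing more can be done
None
```

I finished the job in the order asked and handed it in at about 51 s. I stood gold, blue and red on the mat, laid the bar on the white strip, then put red, blue and gold back in their own bays.

**Final check (top and scene cameras):**

| Item | Result |
|---|---|
| Rolls | All upright. Gold is 0.5 mm from its starting point, red 2 mm and blue 3.4 mm. |
| Bar | Flat on the strip, less than 1 mm off centre, with its angle within 0.5° of the strip's. |
| Brown bottle | Within 1 mm of its starting point, which is camera noise. |
| Mug | Centre 2 mm off with a changed outline; I put this down to the measurement, as the arm never came near it. |
| Plaque | Centre 1.5 mm off, but this outline took in other points, so it is a weak check. It looks unmoved in both pictures. |

**What disagreed with the description:**
- **Finger length:** the fingers end about 38 mm short of the reported TCP. Both depth cameras showed it and a careful descent confirmed it, so I corrected every height for it.
- **Arm tilt:** the gripper slowly tilted under load, by up to about 7°. I pressed the bar lightly on the bed, at about 29 N, to level it. Gold went down about 4.5° off upright and settled straight when released.

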